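# Square a pinned mould frame by its diagonals

### The arm

A 6-joint arm with a two-finger parallel gripper is mounted at the origin on a cart in front of the work surface, level with it; the furniture and walls round the work are solid. World frame = base frame: x ahead of the robot, y to its left, z up, the work surface at z = 0. Lengths are in m, angles in degrees, forces in N, time in s.
With the tool pointing down it reaches from about 0.375 to 0.9 m from the base axis. Payload 3.1 kg.
Tool frame: the origin (TCP) lies on the centre line of the jaws, within the pads' length; the fingertips stand 17 mm ahead of it and the grasp point (between the pads) lies 2 mm behind it; z points along the fingers, y is the line along which they close (so a half turn about z gives the same grasp; the last joint's range is limited). The gripper opens to 87 mm and grips with 3 to 60 N. Pads are 19 mm wide; open, the fingers measure 117 mm over their backs; the gripper's body (75 mm by 190 mm) begins 51 mm behind the grasp point.
Start: joints at [66.205, 30.224, 82.088, -0, 67.689, -10.227], TCP at [0.147, 0.608, 0.24] pointing down, gripper open.
Joint ranges: [-176.69, 176.69], [-43.24, 126.21], [12.49, 139.97], [-82, 262], [0, 151.66], [-163.58, 163.58]. Speed limits (degrees/s): [159.86, 159.86, 180, 180, 180, 180].

### API

Orientations are given as a 3x3 rotation matrix whose columns are the frame's x, y, z axes.
In Python, from rig import bot, imaging, finder gives the robot as it stands. The module is installed in compiled form; this text tells all that it offers.
- The arm moves only by the tool play_rows, never from a script. Its argument "motion" is a list that holds one entry, the list of rows, each a list of 6 numbers: the shift along the tool's x, y, z in m, then the turn, a rotation vector about the tool's x, y, z in degrees. In form: [[[dx, dy, dz, wx, wy, wz], ...]]. A call has 1 to 8 rows; each row is the pose to reach, as a shift and turn from the pose commanded when the call began, along the tool's axes at that moment; what a row does not reach only later rows make up. A row lasts 1/12 s, in which the tool goes at most 41.7 mm and 7.16 degrees, less where a joint would pass 70% of its speed; a pose out of reach is approached as far as the arm can. A call with a gripper value outside its range is refused whole. "fingers" is the finger opening in m, from 0 to 0.087, set as the call begins (left out, the last holds). The fingers move at their own pace and stop on an object; the grip force is fixed at half the most. Time passes only in rows, so rows that repeat a pose let the fingers close. It gives the time, the measured TCP pose, the force, the opening and the grip force at its end, in the units of the state.
- bot.read_state(): the state, without advancing time (a new reading comes with each control period).
- imaging.capture(name): name is "scene" or "top" or "wrist"; returns a dict with "frame" (384x512x3 uint8, red, green, blue), "camera_matrix" (3x3 intrinsics, pixels), "k1" (the pictures are not rectified: a ray, as slopes to the right and down, at radius r is drawn at 1 + k1 r^2 times it, then the intrinsics apply), "R" (3x3) and "t" (3): a world point X has camera coordinates R X + t. Camera axes: x right, y down, z forward; pixel columns grow to the right and rows downward; lengths in m; the calibration is good to about 2 mm. A picture is of the moment at which its call begins. There is no depth.
- bot.hand_in(): hands the job in; it is judged then, once.
Trained networks look in the newest picture that a camera, given by its name, has taken for a name from the list of things; names that differ only in an ending like _2 or _b are one class to them, and where a whole thing is asked for, a point or a joint stands for the part that bears it (a point fixed in the world has none). Each returns a list of dicts, best first, with "confidence" (0 to 1); they miss things now and then, are a little off and sometimes report something else, mostly with a low value. They report only what shows in the picture. A call takes as long as a camera call.
- finder.recognise(camera, name): "at" ([x, y, z] in m, in world coordinates, good to about 4 mm: the middle of the surface that is visible of it).
- finder.outline_of(camera, name): "pixels" (384x512 bool, what is visible of it).
The state is a dict: "time_s": time; "joint_positions": joint angles; "qvel": joint speeds; "tau": joint torques, N m; "position": TCP position; "tcp_rot": TCP orientation; "force": force on the tool from outside, world axes, zero at the start; "moment": the same for the moment, N m; "opening": opening from 0.0 (shut) to 1.0 (fully open); "grasp_force": force on a finger pad.
Only numpy, scipy, OpenCV 4.12 (cv2) and the standard library are available. Lean on these libraries where they do the work, as an engineer would, in place of code of your own. Each camera call takes 0.05 s, during which the arm holds its last target. There are 200 camera calls.

### The job

Check the pinned wooden mould frame for square before plaster is poured: with the slide rule's slot dropped over the pin at one corner, draw its jaw out until it meets the pin at the opposite corner and hold it taut for a moment with a light pull of about 3 N, never over 8 N, while you read the length, first between the near right and far left pins, then between the near left and far right pins, without racking the frame as you measure. Then lay the rule back on the bench top beside the casting board, and shift the movable far board sideways along its length by what the two lengths tell you, so that both diagonals come out equal (if they already are, leave it). Do not knock over or push away the pots and the beaker beside the rule.

Things in the scene. Friction and masses are not known exactly. Their poses are not given: they have to be found in the camera images.
- frame: Grey casting board (250 x 290 x 15 mm, fixed to the bench) carrying the mould frame: four upright boards, 14 mm thick, tops 60 mm above the bench, with a hinge and a pin at each corner. Origin: centre of the casting board's underside; x to the far board, y to the left, z up. Inside lies a low fixed clay tile, top 33 mm above the bench. The near board is fixed, its pins at x = -75, y = +-90 mm.
- pin_near_left (a point): Top of the hinge pin at the near left corner (fixed to the casting board). All four pins are steel, 6 mm in diameter, with domed tops; they stand 20 mm above the board tops, 80 mm above the bench, out of hinge knuckles of 9.5 mm radius that end at the board tops. Axes as the frame's.
- pin_near_right (a point): Top of the pin at the near right corner (fixed).
- pin_far_left (a point): Top of the pin at the far left corner, on the far board (pins 180 mm apart). Two side boards (150 mm between pins) carry it, so it shifts sideways along its length, parallel to the near board. Pins at about x = 75, y = +-90 mm in the frame, both shifted in y by one unknown amount, up to 16 mm either way; the frame is square when the shift is 0.
- pin_far_right (a point): Top of the pin at the far right corner, on the far board. The frame's hinges are stiff: the far board begins to shift at about 6 N along its length (8 N against one of its pins along a diagonal) and stays where it is left. It can be gripped from above across its 14 mm thickness and slid along.
- rule: Loose slide rule, 0.13 kg: wooden stock 21 mm wide, 10 mm high, with a flat brass end 24 mm wide, 5 mm thick, in which a slot goes right through, 11 mm along the rule, 12 mm across. Origin: centre of the slot, at the rule's flat underside; x along the rule from slot to jaw, z up. Brass end from x = -10.5 mm, stock to x = 141 mm. Lies right of the frame, jaw end away.
- rule_slot (a point): Centre of the slot, at the underside (same point as the rule's origin). Pulled taut, the slot's outer edge, 5.5 mm from this point, bears on the pin.
- rule_jaw (a point): Centre of the flat jaw face at the outer end of the slide, 15 mm above the underside; its x points out of the face, along the rule. Behind the face is the jaw block, the grip by which the rule can be carried: 45 mm long along the rule with its 4 mm brass jaw plate, 20 mm wide (plate 22 mm), 30 mm high from the underside.
- rule_slide (a joint): How far the slide is drawn out (m), 0 to 0.07. Slot centre to jaw face is 190 mm plus this. It slides with about 1.2 N of friction and stays where it is left. Taut between two pins, their centres are 195.5 mm plus this apart (2.5 mm of play in the slot, 3 mm pin radius).
- pot_0: The nearer of two small cream pots, 66 mm wide, 56 mm high, right of the rule; origin at the centre of its underside. Bystander.
- beaker_a: Clear beaker, 78 mm wide, 115 mm high, at the right near the robot; origin at the centre of its underside. Bystander.

How it is judged:
By the outcome, as a careful person would: the job done as asked, in the order asked, and still so for the second after the job is handed in, with the robot touching nothing.
It also fails if it takes over 69 s, if anything falls off the work surface, if the arm or the gripper's body presses on something with over 40 N, if the wrist force passes 120 N, or if a joint passes its speed limit or range.

## Working session

There is one attempt and no reset: what is moved stays moved. The work goes in short steps, Python scripts to look and compute and a tool call to move; the robot and the scene stay as the last step left them, time stands still between calls to the robot, and variables do not carry over. Pictures are saved under pics/ and viewed, at most 10 in all, crops included, and the job is handed in when it is done.

Besides the shell and the picture viewer there is one more tool, called after "Request:" as name(argument=value, ...), one argument or row to a line, values as JSON. play_rows: Moves the arm, as the interface text tells. Its arguments: {"type":"object","properties":{"motion":{"type":"array"},"fingers":{"type":"number"}},"required":["motion"]}

```bash
mkdir -p pics
cat > h.py <<'E'
import numpy as np, cv2
from rig import bot, imaging, finder
def cap(n,f=None):
    c=imaging.capture(n)
    if f: cv2.imwrite('pics/'+f,c['frame'][:,:,::-1])
    return c
def proj(c,X):
    p=c['R']@np.array(X)+c['t'];a=p[:2]/p[2];a=a*(1+c['k1']*(a@a));K=c['camera_matrix'];return K[:2,:2]@a+K[:2,2]
def onplane(c,uv,z):
    K=c['camera_matrix'];d=np.linalg.solve(K[:2,:2],np.array(uv,float)-K[:2,2]);a=d.copy()
    for _ in range(20): a=d/(1+c['k1']*(a@a))
    r=c['R'].T@np.array([a[0],a[1],1]);o=-c['R'].T@c['t'];return o+r*(z-o[2])/r[2]
E
python3 - <<'E'
from h import *
np.set_printoptions(precision=4,suppress=True)
for n in ('scene','top'):
    c=cap(n,n+'0.png'); print(n,'campos',-c['R'].T@c['t'],c['k1'],c['camera_matrix'][0,0])
    for t in ('frame','pin_near_left','pin_far_left','rule','rule_slot','rule_jaw','pot_0','beaker_a'):
        for r in finder.recognise(n,t)[:4]: print(t,r['confidence'],np.array(r['at']),proj(c,r['at']))
s=bot.read_state();print(s)
E
```

```text
scene campos [-0.5242 -0.8153  0.726 ] -0.13309512433555512 464.3248401904755
frame 0.69 [0.5291 0.0617 0.026 ] [215.8219 187.5463]
pin_near_left 0.79 [0.5355 0.0621 0.0249] [216.9539 187.0995]
pin_far_left 0.98 [0.6502 0.1075 0.048 ] [227.241  165.8531]
rule 0.93 [ 0.5066 -0.2342  0.0073] [288.8481 222.7272]
rule_slot 0.92 [ 0.5094 -0.2333  0.0089] [289.1004 221.7772]
pot_0 0.62 [ 0.5491 -0.4016  0.0394] [347.486  224.6621]
beaker_a 0.94 [ 0.3484 -0.439   0.075 ] [328.4563 251.991 ]
beaker_a 0.39 [0.5337 0.061  0.0191] [216.9143 188.9448]
top campos [ 0.3703 -0.1427  1.0838] -0.07620166824758551 375.0016677351841
frame 0.87 [0.5779 0.077  0.0173] [180.4972 169.924 ]
pin_near_left 0.81 [0.5776 0.0836 0.0142] [178.4696 170.2878]
pin_near_left 0.26 [0.6524 0.1024 0.0569] [168.8605 141.775 ]
pin_far_left 0.74 [0.6498 0.1052 0.0589] [167.7082 142.5164]
rule 0.85 [ 0.5037 -0.2346  0.0091] [288.5515 192.7358]
rule 0.3 [0.5774 0.08   0.0152] [179.6226 170.2562]
rule_slot 0.97 [ 0.5068 -0.2332  0.0069] [287.9662 191.7816]
rule_jaw 0.64 [ 0.5734 -0.22    0.0253] [282.9956 168.0709]
pot_0 0.77 [ 0.5325 -0.4049  0.024 ] [347.925  180.5171]
beaker_a 0.83 [ 0.373  -0.4487  0.0524] [369.5005 235.9396]
beaker_a 0.51 [ 0.5021 -0.2339  0.0085] [288.3133 193.3178]
{'time_s': 0.9, 'joint_positions': array([ 66.2058,  30.2226,  82.0881,  -0.001 ,  67.6875, -10.2282]), 'qvel': array([ 0.0591,  0.0099, -0.0187, -0.0177,  0.0267,  0.0555]), 'tau': array([ -0.001 , -43.9998, -17.6989,   0.0634,   0.0505,  -0.    ]), 'position': array([0.1466, 0.6075, 0.2396]), 'tcp_rot': array([[-0.9721,  0.2346,  0.    ],
       [ 0.2346,  0.9721,  0.    ],
       [-0.    ,  0.    , -1.    ]]), 'force': array([ 0.4059, -0.2342, -0.0169]), 'moment': array([0.0048, 0.0037, 0.0161]), 'grasp_force': 0.0, 'opening': 0.9969441909214942}
```

Run:
```python
import cv2
a=cv2.imread('pics/top0.png')[110:270,110:410]
cv2.imwrite('pics/topc.png',cv2.resize(a,(800,427),interpolation=cv2.INTER_CUBIC))
a=cv2.imread('pics/scene0.png')[110:310,130:430]
cv2.imwrite('pics/scenec.png',cv2.resize(a,(800,533),interpolation=cv2.INTER_CUBIC))
```

```text
(no output)
```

View pics/topc.png

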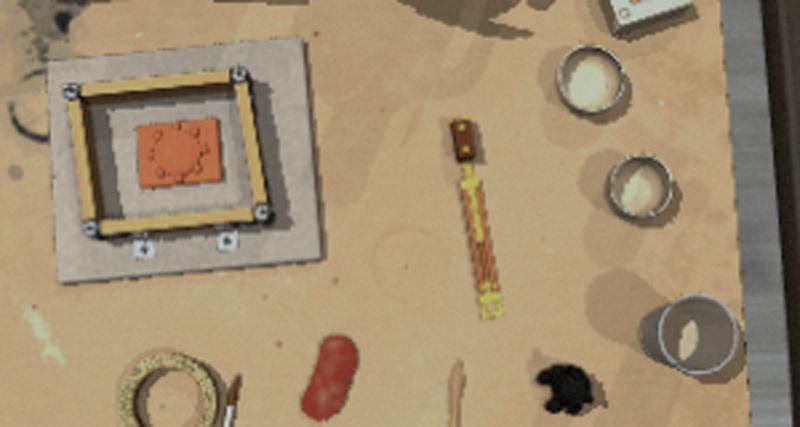

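View pics/scenec.png

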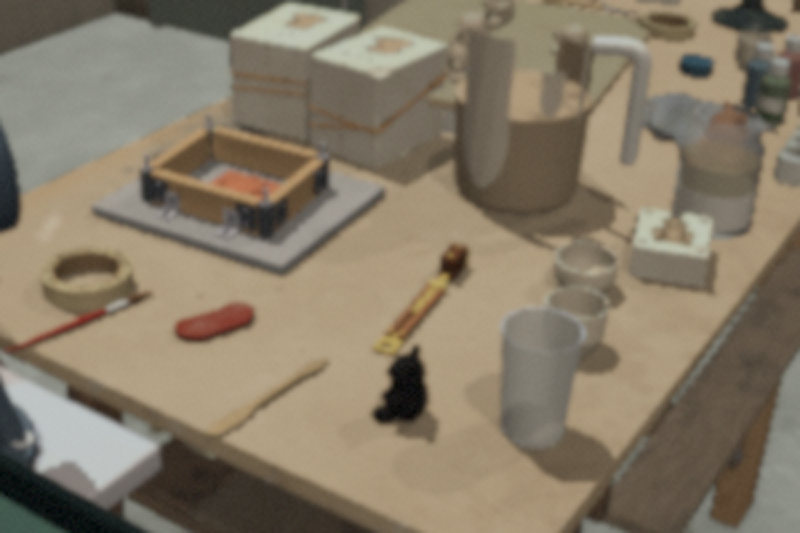

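The top crop shows frame pins at about NL (92,229), NR (262,213), FL (71,92) and FR (239,74). The rule's slot is at (489,303) and its jaw block at (460,120), with pots and beaker on the right. The scene crop agrees, and the rule's jaw end is farther away.

```bash
cat >> h.py <<'E'
np.set_printoptions(precision=4,suppress=True)
def plan(x,y,z,phi):
    s=bot.read_state();R=s['tcp_rot'];d=R.T@(np.array([x,y,z])-s['position'])
    T=np.array([[np.cos(phi),np.sin(phi),0],[np.sin(phi),-np.cos(phi),0],[0,0,-1]])
    w=np.degrees(cv2.Rodrigues(R.T@T)[0].ravel())
    print('shift',d,'turn',w,'t',s['time_s'],'F',s['force'])
E
python3 - <<'E'
from h import *
c=cap('top')
f=lambda u,v:(u/2.667+110,v/2.667+110)
P={k:onplane(c,f(*uv),z)[:2] for k,uv,z in (('NL',(92,229),.08),('NR',(262,213),.08),('FL',(71,92),.08),('FR',(239,74),.08),('slot',(489,303),.004),('jawc',(461,140),.03),('jawfar',(459,121),.03))}
for k in P: print(k,P[k])
for a,b in ('NL NR','FL FR','NL FL','NR FR','slot jawfar'): pass
E
sed -i '$!b' h.py
python3 - <<'E'
from h import *
plan(.55,.08,.33,np.radians(184))
E
```

```text
NL [0.4968 0.1631]
NR [ 0.5086 -0.0117]
FL [0.6414 0.1877]
FR [0.6547 0.0111]
slot [ 0.4147 -0.2455]
jawc [ 0.5887 -0.2198]
jawfar [ 0.6096 -0.2185]
shift [-0.5159 -0.4182 -0.0904] turn [ -0.0015   0.     -17.5659] t 0.95 F [-0.482   0.3241  0.7374]Traceback (most recent call last):
  File "<stdin>", line 6, in <module>
ValueError: too many values to unpack (expected 2)
```

Request:
play_rows(
  motion=[
    [[-0.26, -0.21, -0.09, 0, 0, -17.5], [-0.26, -0.21, -0.09, 0, 0, -17.5], [-0.26, -0.21, -0.09, 0, 0, -17.5], [-0.26, -0.21, -0.09, 0, 0, -17.5], [-0.26, -0.21, -0.09, 0, 0, -17.5], [-0.26, -0.21, -0.09, 0, 0, -17.5], [-0.26, -0.21, -0.09, 0, 0, -17.5], [-0.26, -0.21, -0.09, 0, 0, -17.5]],
  ],
)

```text
time_s: 1.62
position: [0.3424, 0.3517, 0.3266]
tcp_rot: [[-0.998, -0.069, 0.0], [-0.069, 0.998, 0.0], [-0.001, 0.0, -1.0]]
force: [0.9, 0.4, 0.4]
opening: 1.0
grasp_force: 0.0
```

Run:
```python
from h import *
c=cap('wrist','w0.png')
s=bot.read_state();print(s['position'],s['time_s'],s['joint_positions'])
print('cam in tool', s['tcp_rot'].T@(-c['R'].T@c['t']-s['position']), (c['R']@s['tcp_rot']).round(3), c['camera_matrix'][0,0])
plan(.55,.08,.33,np.radians(184))
```

```text
[0.3484 0.3472 0.3287] 1.6667 [ 32.1031  13.7572  94.0082  -0.4289  71.9214 -61.4333]
cam in tool [ 0.0843  0.0036 -0.1434] [[ 0.006  1.    -0.004]
 [-0.958  0.004 -0.286]
 [-0.286  0.005  0.958]] 302.2377738192911
shift [-0.1841 -0.2795  0.0012] turn [-0.2105  0.4694 -0.3315] t 1.6667 F [ 2.2219 -2.7525  1.0034]
```

Request:
play_rows(
  motion=[
    [[-0.155, -0.28, 0.07, 0, 0, 0], [-0.155, -0.28, 0.07, 0, 0, 0], [-0.155, -0.28, 0.07, 0, 0, 0], [-0.155, -0.28, 0.07, 0, 0, 0], [-0.155, -0.28, 0.07, 0, 0, 0], [-0.155, -0.28, 0.07, 0, 0, 0], [-0.155, -0.28, 0.07, 0, 0, 0], [-0.155, -0.28, 0.07, 0, 0, 0]],
  ],
)

```text
time_s: 2.33
position: [0.5168, 0.0824, 0.2554]
tcp_rot: [[-0.998, -0.067, 0.001], [-0.067, 0.998, -0.0], [-0.001, -0.0, -1.0]]
force: [-0.3, 0.9, 1.2]
opening: 1.0
grasp_force: 0.0
```

Request:
play_rows(
  motion=[
    [[0, 0, 0, 0, 0, 0], [0, 0, 0, 0, 0, 0]],
  ],
)

```text
time_s: 2.5
position: [0.5163, 0.0831, 0.2552]
tcp_rot: [[-0.998, -0.065, -0.001], [-0.065, 0.998, 0.0], [0.001, 0.0, -1.0]]
force: [-0.2, 0.8, 0.6]
opening: 1.001
grasp_force: 0.0
```

Run:
```python
from h import *
import pickle
c=cap('wrist','w1.png')
pickle.dump({k:np.array(c[k]) for k in ('camera_matrix','k1','R','t')},open('w1.pkl','wb'))
s=bot.read_state();print(s['position'],s['time_s'],s['joint_positions'])
for k,p in dict(NL=(.4968,.1631),NR=(.5086,-.0117),FL=(.6414,.1877),FR=(.6547,.0111)).items(): print(k,proj(c,[*p,.08]))
plan(.5887,-.2198,.15,np.radians(187.8))
```

```text
[0.5154 0.0844 0.2555] 2.55 [ -2.9917  21.1868  95.6251   0.0334  63.265  -96.8334]
NL [330.6667 161.6587]
NR [169.0032 162.0196]
FL [333.724  278.2959]
FR [190.1089 279.6626]
shift [-0.053  -0.3085  0.1052] turn [ 0.0413 -0.0715 -3.9734] t 2.55 F [-0.1651  0.0643  0.7009]
```

View pics/w1.png

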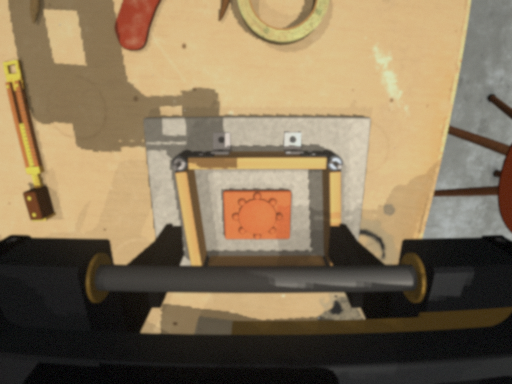

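The wrist view shows the near pins at about (335,160) and (180,160), with the far pins hidden by the gripper. The rule's slot is at (13,68) and its jaw block at (38,202). I'll zoom in for exact pin tips.

Run:
```python
import cv2,numpy as np
w=cv2.imread('pics/w1.png');t=cv2.imread('pics/top0.png')
z=lambda a,k:cv2.resize(a,None,fx=k,fy=k,interpolation=cv2.INTER_CUBIC)
o=np.zeros((600,800,3),np.uint8)
for i,(im,u,v) in enumerate([(w,335,162),(w,180,162),(t,144,196),(t,208,190),(t,137,144),(t,200,138),(t,293,223),(t,283,163)]):
    a=z(im[v-12:v+13,u-12:u+13],8); r,c=divmod(i,4); o[r*250:r*250+200,c*200:c*200+200]=a
    for k in range(0,25,5): cv2.line(o,(c*200+k*8+4,r*250+200),(c*200+k*8+4,r*250+210),(255,255,255),1); cv2.line(o,(c*200,r*250+k*8+4),(c*200+6,r*250+k*8+4),(255,255,255),1)
cv2.imwrite('pics/z1.png',o[:460])
```

```text
(no output)
```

View pics/z1.png

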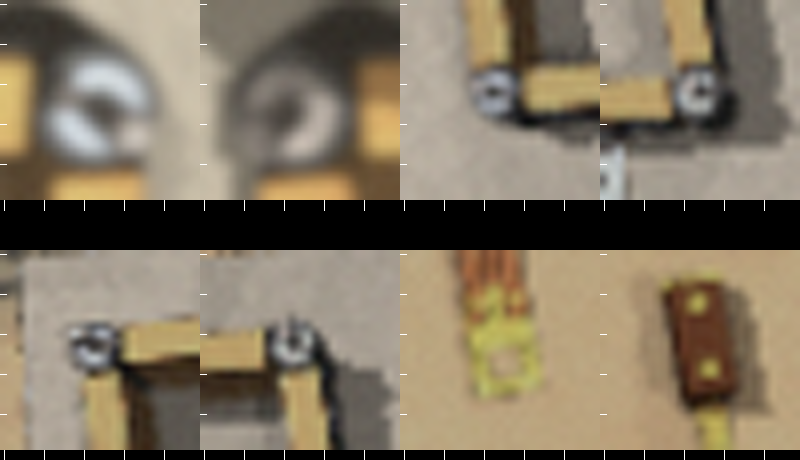

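The zoom shows the bright rings are the knuckle tops (z = 60 mm), with the pins leaning outward from them. I'll recompute on the 60 mm plane and check against 180 and 150 mm.

Run:
```python
from h import *
import pickle
w=pickle.load(open('w1.pkl','rb')); c=cap('top')
q=lambda u0,v0,a,b:(u0-12+a/8-.5,v0-12+b/8-.5)
P={'NL':onplane(c,q(144,196,92,93),.06),'NR':onplane(c,q(208,190,97,92),.06),'FL':onplane(c,q(137,144,97,97),.06),'FR':onplane(c,q(200,138,92,92),.06)}
W={'NL':onplane(w,q(335,162,98,107),.06),'NR':onplane(w,q(180,162,84,109),.06),'NLt':onplane(w,q(335,162,135,133),.08),'NRt':onplane(w,q(180,162,50,138),.08)}
for d in(P,W):
    for k in d: print(k,d[k][:2])
d=lambda a,b:np.linalg.norm(a-b)
print(d(P['NL'],P['NR']),d(P['FL'],P['FR']),d(P['NL'],P['FL']),d(P['NR'],P['FR']),d(P['NR'],P['FL']),d(P['NL'],P['FR']),d(W['NL'],W['NR']))
m=P['NL']+P['FL']-P['NR']-P['FR'];print('yaw',np.degrees(np.arctan2(-m[0],m[1])), W['NL']-W['NR'])
slot=onplane(c,q(293,223,505-400,363-250),.004);ja=onplane(c,q(283,163,96,30),.03);jb=onplane(c,q(283,163,110,152),.03)
print(slot,ja,jb); b=ja-jb;print(np.degrees(np.arctan2(b[1],b[0])),np.linalg.norm(b)); b=(ja+jb)/2-slot;print(np.degrees(np.arctan2(b[1],b[0])),np.linalg.norm(b))
print('wrist slot',onplane(w,(13,74),.004),'jawc',onplane(w,(37.5,202),.03))
```

```text
NL [0.5015 0.1734]
NR [ 0.5138 -0.0074]
FL [0.6493 0.1943]
FR [0.6626 0.0159]
NL [0.5016 0.1734]
NR [ 0.5137 -0.0068]
NLt [0.501  0.1733]
NRt [ 0.5135 -0.0066]
0.1812261688030246 0.17889388319586352 0.1493172582736535 0.15065881347300647 0.24300822621391888 0.22534389119228213 0.18060239969847558
yaw 4.073835919196887 [-0.0121  0.1802  0.    ]
[ 0.4118 -0.2462  0.004 ] [ 0.6129 -0.2197  0.03  ] [ 0.5683 -0.2231  0.03  ]
4.311489292617567 0.044776782707875634
7.887928981923971 0.18239486093508728
wrist slot [ 0.4188 -0.2434  0.004 ] jawc [ 0.5857 -0.2099  0.03  ]
```

Request:
play_rows(
  motion=[
    [[-0.055, -0.31, 0.055, 0, 0, -4], [-0.055, -0.31, 0.055, 0, 0, -4], [-0.055, -0.31, 0.055, 0, 0, -4], [-0.055, -0.31, 0.055, 0, 0, -4], [-0.055, -0.31, 0.055, 0, 0, -4], [-0.055, -0.31, 0.055, 0, 0, -4], [-0.055, -0.31, 0.055, 0, 0, -4], [-0.055, -0.31, 0.055, 0, 0, -4]],
  ],
)

```text
time_s: 3.27
position: [0.5926, -0.2225, 0.2009]
tcp_rot: [[-0.99, -0.139, 0.001], [-0.139, 0.99, -0.001], [-0.001, -0.002, -1.0]]
force: [-0.1, 0.8, 0.2]
opening: 0.997
grasp_force: 0.0
```

Request:
play_rows(
  motion=[
    [[0, 0, 0, 0, 0, 0], [0, 0, 0, 0, 0, 0]],
  ],
)

```text
time_s: 3.43
position: [0.5917, -0.2204, 0.2007]
tcp_rot: [[-0.991, -0.137, -0.0], [-0.137, 0.991, 0.001], [0.0, 0.001, -1.0]]
force: [0.2, 0.1, 0.4]
opening: 1.002
grasp_force: 0.0
```

Run:
```python
from h import *
import pickle
c=cap('wrist','w2.png')
pickle.dump({k:np.array(c[k]) for k in ('camera_matrix','k1','R','t')},open('w2.pkl','wb'))
s=bot.read_state();print(s['position'],s['time_s'],s['joint_positions'])
print(proj(c,[.4118,-.2462,.004]),proj(c,[.5906,-.2214,.03]))
plan(.5906,-.2214,.022,np.radians(188))
```

```text
[ 0.5914 -0.2191  0.2009] 3.4833 [ -30.4829   33.1684   83.3597    0.0449   63.55   -128.4899]
[255.11    -3.6837] [255.0022 174.0901]
shift [ 0.001  -0.0024  0.1789] turn [ 0.08   -0.0361 -0.013 ] t 3.4833 F [-0.3602  1.3213  0.5485]
```

View pics/w2.png

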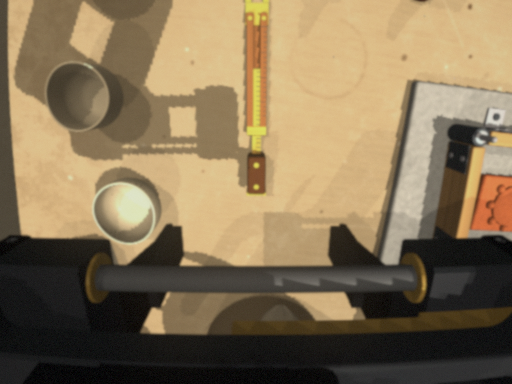

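The wrist view shows the jaw block centred at about (256.5,173) and aligned with the tool. The nearer pots sit at (80,97) and (127,212), clear of the fingers. Next I descend with the opening reduced.

Run:
```python
from h import *
import pickle
w=pickle.load(open('w2.pkl','rb'))
j=onplane(w,(256.5,173),.03);print(j,onplane(w,(257,7),.005),onplane(w,(257,153),.03),onplane(w,(256.5,193),.03),onplane(w,(257,134),.01))
plan(j[0],j[1],.022,np.radians(188))
```

```text
[ 0.5892 -0.22    0.03  ] [ 0.422  -0.2428  0.005 ] [ 0.5676 -0.2225  0.03  ] [ 0.6115 -0.2168  0.03  ] [ 0.5502 -0.2248  0.01  ]
shift [ 0.0022 -0.0008  0.1789] turn [ 0.08   -0.0361 -0.013 ] t 3.4833 F [-0.3602  1.3213  0.5485]
```

Request:
play_rows(
  motion=[
    [[0.002, -0.001, 0.04, 0, 0, 0], [0.002, -0.001, 0.08, 0, 0, 0], [0.002, -0.001, 0.12, 0, 0, 0], [0.002, -0.001, 0.15, 0, 0, 0], [0.002, -0.001, 0.17, 0, 0, 0], [0.002, -0.001, 0.179, 0, 0, 0], [0.002, -0.001, 0.179, 0, 0, 0]],
  ],
  fingers=0.05,
)

```text
time_s: 4.07
position: [0.5886, -0.2191, 0.0203]
tcp_rot: [[-0.99, -0.141, -0.004], [-0.141, 0.99, 0.003], [0.004, 0.003, -1.0]]
force: [-0.0, 0.5, 0.4]
opening: 0.601
grasp_force: 0.0
```

Request:
play_rows(
  motion=[
    [[0, 0, 0, 0, 0, 0], [0, 0, 0, 0, 0, 0], [0, 0, 0, 0, 0, 0], [0, 0, 0, 0, 0, 0], [0, 0, 0, 0, 0, 0]],
  ],
  fingers=0.0,
)

```text
time_s: 4.48
position: [0.5904, -0.2225, 0.0232]
tcp_rot: [[-0.99, -0.138, 0.002], [-0.138, 0.99, -0.001], [-0.002, -0.001, -1.0]]
force: [-0.2, 0.5, 0.2]
opening: 0.278
grasp_force: 0.0
```

Request:
play_rows(
  motion=[
    [[0, 0, 0, 0, 0, 0], [0, 0, 0, 0, 0, 0], [0, 0, 0, 0, 0, 0]],
  ],
)

```text
time_s: 4.73
position: [0.5902, -0.2223, 0.0228]
tcp_rot: [[-0.99, -0.138, 0.001], [-0.138, 0.99, -0.0], [-0.001, -0.001, -1.0]]
force: [0.5, 0.9, 6.3]
opening: 0.229
grasp_force: 30.0
```

Request:
play_rows(
  motion=[
    [[0, 0, -0.03, 0, 0, 0], [0, 0, -0.07, 0, 0, 0], [0, 0, -0.11, 0, 0, 0], [0, 0, -0.14, 0, 0, 0], [0, 0, -0.14, 0, 0, 0]],
  ],
)

```text
time_s: 5.15
position: [0.5936, -0.2245, 0.1688]
tcp_rot: [[-0.99, -0.138, 0.012], [-0.138, 0.99, -0.007], [-0.011, -0.009, -1.0]]
force: [1.4, -0.8, -0.5]
opening: 0.223
grasp_force: 30.0
```

Run:
```python
from h import *
for i in range(5):
    if i: imaging.capture('top')
    s=bot.read_state();print(s['position'],s['time_s'],s['force'],s['opening']*87,s['grasp_force'],s['tcp_rot'][:,2])
c=cap('wrist','w3.png');c2=cap('scene','s3.png')
a=cv2.imread('pics/w3.png');b=cv2.imread('pics/s3.png')
uv=proj(c2,s['position']);u,v=map(int,uv);b=cv2.resize(b[v-70:v+70,u-90:u+90],(512,384),interpolation=cv2.INTER_CUBIC)
cv2.imwrite('pics/z3.png',np.hstack([cv2.resize(a,(400,300)),cv2.resize(b,(400,300))]))
```

```text
[ 0.5936 -0.2245  0.1688] 5.15 [ 1.4284 -0.7814 -0.5322] 19.43896358397812 30.000070142559707 [ 0.0118 -0.0072 -0.9999]
[ 0.5921 -0.2236  0.1657] 5.2 [ 0.2018  0.1901 -1.165 ] 19.505190958577586 29.999528001062572 [ 0.0076 -0.0046 -1.    ]
[ 0.5903 -0.2225  0.1631] 5.25 [-0.5575  0.5512 -1.1339] 19.89671266405242 29.999503805302083 [ 0.0025 -0.0015 -1.    ]
[ 0.5891 -0.2218  0.1613] 5.3 [-0.3333  0.8766 -1.2963] 19.592681164126592 29.999511195346713 [-0.001   0.0006 -1.    ]
[ 0.5885 -0.2215  0.1602] 5.35 [ 0.006   0.1032 -1.8738] 19.504893481310273 29.999397872015834 [-0.0031  0.0019 -1.    ]
```

View pics/z3.png

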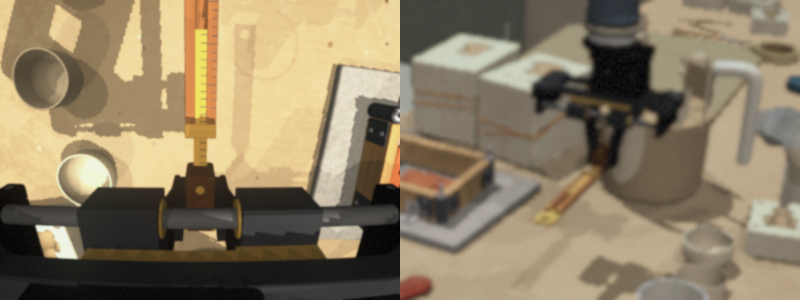

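The left panel shows the jaw block held between the fingers, with the rule's millimetre scale visible. The right panel shows the rule carried near level, slot end over the bench. I'll check sag and plan the move over the near right pin.

Run:
```python
from h import *
c=cap('scene')
s=bot.read_state();p=s['position'];x=s['tcp_rot'][:,0]
u,v=map(int,proj(c,[.5885,-.2215,.1602])); print('seen',(u-90+147/400*180,v-70+217/300*140))
for sag in(0,.01,.02): print(sag,proj(c,p+x*.18+np.array([0,0,-.0225+.005-sag])))
plan(.6143,.1423,.165,np.radians(236.04)); print(p)
```

```text
seen (277.15, 196.26666666666668)
0 [276.551  196.0217]
0.01 [276.4215 199.3134]
0.02 [276.2927 202.5804]
shift [-0.0755  0.3568 -0.0047] turn [  0.2222  -0.1162 -48.1156] t 5.5 F [ 0.0212  0.2819 -1.6359]
[ 0.5886 -0.2215  0.1596]
```

No sag. Moving above the near right pin.

Request:
play_rows(
  motion=[
    [[-0.005, 0.022, -0.005, 0, 0, -3], [-0.013, 0.06, -0.005, 0, 0, -8], [-0.021, 0.1, -0.005, 0, 0, -13.5], [-0.03, 0.14, -0.005, 0, 0, -19], [-0.038, 0.18, -0.005, 0, 0, -24.5], [-0.047, 0.22, -0.005, 0, 0, -30], [-0.055, 0.26, -0.005, 0, 0, -35], [-0.063, 0.295, -0.005, 0, 0, -40]],
  ],
)

```text
time_s: 6.17
position: [0.6103, 0.0814, 0.1653]
tcp_rot: [[-0.666, -0.746, -0.003], [-0.746, 0.666, 0.001], [0.002, 0.003, -1.0]]
force: [0.3, -0.4, -1.3]
opening: 0.226
grasp_force: 30.0
```

Run:
```python
from h import *
for i in range(3): imaging.capture('top')
plan(.6143,.1423,.165,np.radians(236.04)); print(bot.read_state()['position'])
```

```text
shift [-0.0476  0.0376  0.0004] turn [ 0.1218 -0.079  -7.8405] t 6.3167 F [ 0.2243 -0.1161 -1.1793]
[0.6106 0.0818 0.1654]
```

Request:
play_rows(
  motion=[
    [[-0.02, 0.016, 0, 0, 0, -3.5], [-0.04, 0.031, 0, 0, 0, -6.5], [-0.0476, 0.0376, 0, 0, 0, -7.84], [-0.0476, 0.0376, 0, 0, 0, -7.84], [-0.0476, 0.0376, 0, 0, 0, -7.84]],
  ],
)

```text
time_s: 6.73
position: [0.6152, 0.1382, 0.1662]
tcp_rot: [[-0.563, -0.826, -0.001], [-0.826, 0.563, -0.001], [0.002, 0.0, -1.0]]
force: [-0.1, -0.1, 0.1]
opening: 0.227
grasp_force: 30.0
```

Run:
```python
from h import *
for i in range(2): imaging.capture('top')
plan(.6143,.1423,.165,np.radians(236.04)); s=bot.read_state();print(s['position'])
c=cap('top','t4.png');c2=cap('scene','s4.png');w=cap('wrist','w4.png')
p=s['position'];x=s['tcp_rot'][:,0];q=p+x*.18-[0,0,.0225]
def crop(c,X,h,n):
    u,v=np.rint(proj(c,X)).astype(int);print(u,v);a=c['frame'][max(v-h,0):v+h,u-h:u+h,::-1];return cv2.resize(a,(n,n),interpolation=cv2.INTER_CUBIC)
o=np.hstack([crop(c,q,20,260),crop(c2,q,22,260),cv2.resize(w['frame'][:200,156:356,::-1],(260,260))])
print(proj(c,q+[0,0,.005]),proj(c2,q+[0,0,.005]),proj(w,q))
cv2.imwrite('pics/z4.png',o)
```

```text
shift [-0.0034  0.0036  0.0015] turn [ 0.0161 -0.0711 -0.3925] t 6.8333 F [-0.1    -0.293  -1.5282]
[0.6153 0.1375 0.1665]
205 184
230 162
[204.3946 184.1888] [230.0688 160.1273] [ 258.181  -109.7358]
```

View pics/z4.png

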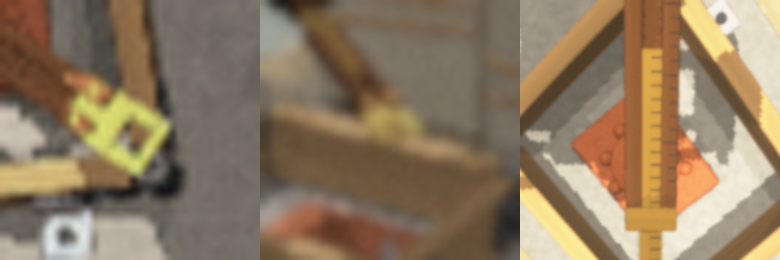

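The panels show the slot hole within about 1 mm of the prediction, just short of the near right pin; the wrist shows the rule aligned over the frame. Correcting and descending.

Request:
play_rows(
  motion=[
    [[-0.0034, 0.0036, 0.02, 0, 0, -0.4], [-0.0034, 0.0036, 0.045, 0, 0, -0.4], [-0.0034, 0.0036, 0.055, 0, 0, -0.4], [-0.0034, 0.0036, 0.055, 0, 0, -0.4], [-0.0034, 0.0036, 0.055, 0, 0, -0.4]],
  ],
)

```text
time_s: 7.4
position: [0.6142, 0.1436, 0.1115]
tcp_rot: [[-0.557, -0.83, -0.001], [-0.83, 0.557, -0.0], [0.001, 0.001, -1.0]]
force: [0.3, -0.6, -1.3]
opening: 0.229
grasp_force: 30.0
```

```bash
cat >> h.py <<'E'
def settle(n=3,cam='top'):
    for i in range(n): imaging.capture(cam)
    L=[]
    for i in range(3):
        imaging.capture(cam); s=bot.read_state(); L.append(np.r_[s['position'],s['force'],s['tcp_rot'][:,2][:2]])
    m=np.mean(L,0); print('pos',m[:3],'F',m[3:6],'z',m[6:],'t',s['time_s']); return m
E
python3 - <<'E'
from h import *
settle(1); plan(.6143,.1423,.085,np.radians(236.04)); s=bot.read_state()
c=cap('top','t5.png')
p=s['position'];x=s['tcp_rot'][:,0];q=p+x*.18-[0,0,.0225]
print(q,proj(c,q+[0,0,.005]),proj(c,[.5137,-.007,.08]))
u,v=205,187
cv2.imwrite('pics/z5.png',cv2.resize(c['frame'][v-16:v+16,u-16:u+16,::-1],(512,512),interpolation=cv2.INTER_CUBIC))
E
```

```text
pos [0.6155 0.1439 0.1132] F [ 0.4352 -0.4192 -0.7436] z [0.0026 0.0001] t 7.6
shift [0.0021 0.0001 0.0282] turn [-0.1267  0.0913  0.1208] t 7.6 F [ 1.3914 -0.1942 -1.1889]
[ 0.5152 -0.0055  0.0905] [205.1527 186.6835] [206.5005 188.0331]
```

View pics/z5.png

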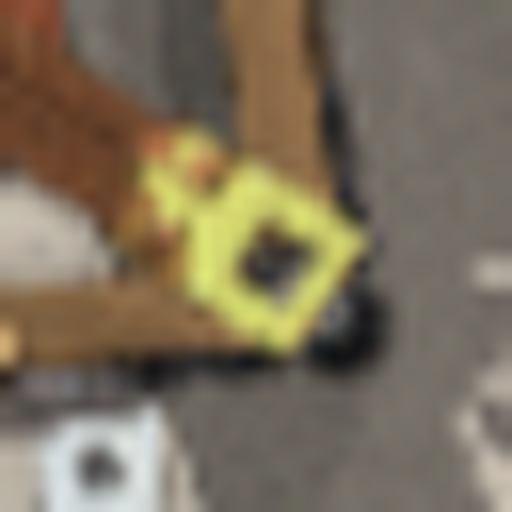

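Run:
```python
from h import *
c=cap('top');h=onplane(c,(277/16-.5+189,258/16-.5+171),.0935)
x=bot.read_state()['tcp_rot'];d=np.array([.5137,-.0070,.0935])-h;print(h,x.T@d)
```

```text
[ 0.5156 -0.007   0.0935] [ 0.0011  0.0016 -0.    ]
```

Request:
play_rows(
  motion=[
    [[0.0015, 0.001, 0.0, 0, 0, 0], [0.0015, 0.001, 0.005, 0, 0, 0], [0.0015, 0.001, 0.012, 0, 0, 0], [0.0015, 0.001, 0.018, 0, 0, 0], [0.0015, 0.001, 0.022, 0, 0, 0], [0.0015, 0.001, 0.025, 0, 0, 0], [0.0015, 0.001, 0.027, 0, 0, 0]],
  ],
)

```text
time_s: 8.28
position: [0.6123, 0.1434, 0.0839]
tcp_rot: [[-0.557, -0.831, -0.001], [-0.831, 0.557, -0.0], [0.001, 0.001, -1.0]]
force: [0.4, 0.1, -1.3]
opening: 0.229
grasp_force: 30.0
```

Run:
```python
from h import *
settle(1); c=cap('top','t6.png'); c2=cap('scene','s6.png')
u,v=205,187;a=cv2.resize(c['frame'][v-16:v+16,u-16:u+16,::-1],(384,384),interpolation=cv2.INTER_CUBIC)
u,v=np.rint(proj(c2,[.5137,-.007,.07])).astype(int);b=cv2.resize(c2['frame'][v-20:v+20,u-20:u+20,::-1],(384,384),interpolation=cv2.INTER_CUBIC)
cv2.imwrite('pics/z6.png',np.hstack([a,b]))
```

```text
pos [0.6127 0.1434 0.0845] F [-0.4686  0.0069 -1.0077] z [-0.0004 -0.    ] t 8.4833
```

View pics/z6.png

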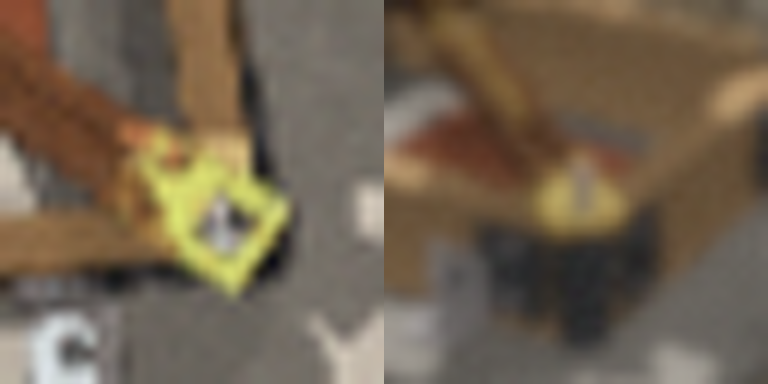

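The top panel shows the pin top inside the slot hole. The scene panel shows the pin standing up through the brass end. Now drawing the jaw out.

Request:
play_rows(
  motion=[
    [[-0.002, 0, 0, 0, 0, 0], [-0.005, 0, 0, 0, 0, 0], [-0.009, 0, 0, 0, 0, 0], [-0.013, 0, 0, 0, 0, 0], [-0.017, 0, 0, 0, 0, 0], [-0.021, 0, 0, 0, 0, 0], [-0.024, 0, 0, 0, 0, 0], [-0.025, 0, 0, 0, 0, 0]],
  ],
)

```text
time_s: 9.25
position: [0.627, 0.1647, 0.0849]
tcp_rot: [[-0.556, -0.831, 0.0], [-0.831, 0.556, 0.0], [-0.0, -0.0, -1.0]]
force: [0.3, -0.2, -1.2]
opening: 0.227
grasp_force: 30.0
```

```bash
cat >> h.py <<'E'
def pull(n=1,cam='top'):
    m=settle(n,cam);R=bot.read_state()['tcp_rot'];print('tool F',R.T@m[3:6],'tool pos',R.T@m[:3])
E
python3 - <<'E'
from h import *
pull(); s=bot.read_state(); x=s['tcp_rot'][:,0]
print('clearance est', np.linalg.norm(np.array([.6493,.1943])-s['position'][:2])-3e-3-.0225)
E
```

```text
pos [0.6269 0.1646 0.0849] F [-0.141  -0.0775 -1.5563] z [0.0007 0.0005] t 9.45
tool F [0.1441 0.0743 1.5561] tool pos [-0.4859 -0.4291 -0.0844]
clearance est 0.011815726346313428
```

Request:
play_rows(
  motion=[
    [[-0.001, 0, 0, 0, 0, 0], [-0.003, 0, 0, 0, 0, 0], [-0.005, 0, 0, 0, 0, 0], [-0.006, 0, 0, 0, 0, 0], [-0.007, 0, 0, 0, 0, 0], [-0.008, 0, 0, 0, 0, 0], [-0.008, 0, 0, 0, 0, 0]],
  ],
)

```text
time_s: 10.03
position: [0.6313, 0.171, 0.0848]
tcp_rot: [[-0.557, -0.831, 0.0], [-0.831, 0.557, 0.0], [-0.0, -0.0, -1.0]]
force: [0.3, -0.4, -0.8]
opening: 0.229
grasp_force: 30.0
```

Request:
play_rows(
  motion=[
    [[-0.0005, 0, 0, 0, 0, 0], [-0.001, 0, 0, 0, 0, 0], [-0.001, 0, 0, 0, 0, 0]],
  ],
)

```text
time_s: 10.28
position: [0.6317, 0.1717, 0.0848]
tcp_rot: [[-0.557, -0.831, 0.0], [-0.831, 0.557, 0.0], [-0.0, -0.0, -1.0]]
force: [-1.0, -0.5, -0.9]
opening: 0.227
grasp_force: 30.0
```

```bash
python3 -c "
from h import *
pull()"
```

```text
pos [0.6317 0.1717 0.0849] F [-0.6336 -0.6801 -1.0726] z [0.0001 0.0001] t 10.4833
tool F [0.9177 0.1477 1.0725] tool pos [-0.4943 -0.4292 -0.0848]
```

Request:
play_rows(
  motion=[
    [[-0.0005, 0, 0, 0, 0, 0], [-0.001, 0, 0, 0, 0, 0], [-0.001, 0, 0, 0, 0, 0]],
  ],
)

```text
time_s: 10.73
position: [0.6323, 0.1725, 0.0849]
tcp_rot: [[-0.557, -0.831, 0.0], [-0.831, 0.557, 0.0], [-0.0, -0.0, -1.0]]
force: [-0.1, -0.7, -1.9]
opening: 0.226
grasp_force: 30.0
```

```bash
python3 -c "
from h import *
pull(0)"
```

```text
pos [0.6323 0.1725 0.0848] F [-0.7012 -0.8633 -1.0341] z [0.0001 0.    ] t 10.8833
tool F [1.1075 0.1019 1.034 ] tool pos [-0.4953 -0.4292 -0.0848]
```

Request:
play_rows(
  motion=[
    [[-0.0005, 0, 0, 0, 0, 0], [-0.001, 0, 0, 0, 0, 0], [-0.001, 0, 0, 0, 0, 0]],
  ],
)

```text
time_s: 11.13
position: [0.6328, 0.1734, 0.0848]
tcp_rot: [[-0.557, -0.831, -0.0], [-0.831, 0.557, -0.0], [0.0, -0.0, -1.0]]
force: [-0.9, -1.1, -1.5]
opening: 0.228
grasp_force: 30.0
```

```bash
python3 -c "
from h import *
pull(0)"
```

```text
pos [0.6328 0.1734 0.0848] F [-0.6977 -1.0456 -1.5872] z [0.0001 0.    ] t 11.2833
tool F [ 1.2571 -0.0025  1.5871] tool pos [-0.4963 -0.4292 -0.0848]
```

Request:
play_rows(
  motion=[
    [[-0.0005, 0, 0, 0, 0, 0], [-0.001, 0, 0, 0, 0, 0], [-0.001, 0, 0, 0, 0, 0]],
  ],
)

```text
time_s: 11.53
position: [0.6329, 0.1735, 0.0848]
tcp_rot: [[-0.556, -0.831, -0.001], [-0.831, 0.556, -0.001], [0.002, 0.0, -1.0]]
force: [-1.7, -4.0, -1.3]
opening: 0.231
grasp_force: 30.0
```

```bash
python3 -c "
from h import *
pull(0)"
```

```text
pos [0.6329 0.1735 0.0848] F [-1.8942 -4.3519 -0.7411] z [-0.0011 -0.001 ] t 11.6833
tool F [ 4.6688 -0.8487  0.7471] tool pos [-0.4963 -0.4292 -0.0856]
```

Request:
play_rows(
  motion=[
    [[0.0002, 0, 0, 0, 0, 0], [0.0002, 0, 0, 0, 0, 0], [0.0002, 0, 0, 0, 0, 0]],
  ],
)

```text
time_s: 11.93
position: [0.6329, 0.1736, 0.0848]
tcp_rot: [[-0.557, -0.831, -0.001], [-0.831, 0.557, -0.001], [0.001, 0.0, -1.0]]
force: [-3.5, -4.9, 0.3]
opening: 0.225
grasp_force: 30.0
```

```bash
python3 -c "
from h import *
pull(2,'wrist');s=bot.read_state();x=s['tcp_rot'];print(x)
c=cap('wrist','w7.png');a=c['frame'][0:240,190:330,::-1]
cv2.imwrite('pics/z7.png',cv2.rotate(cv2.resize(a,(350,600),interpolation=cv2.INTER_CUBIC),cv2.ROTATE_90_COUNTERCLOCKWISE))"
```

```text
pos [0.6329 0.1736 0.0848] F [-2.3454 -4.7853 -0.5408] z [-0.0008 -0.0007] t 12.1833
tool F [ 5.2804 -0.7149  0.5461] tool pos [-0.4964 -0.4292 -0.0854]
[[-0.5566 -0.8308 -0.0008]
 [-0.8308  0.5566 -0.0007]
 [ 0.001   0.0003 -1.    ]]
```

Request:
play_rows(
  motion=[
    [[0.0006, 0, 0, 0, 0, 0], [0.0006, 0, 0, 0, 0, 0], [0.0006, 0, 0, 0, 0, 0]],
  ],
)

```text
time_s: 12.48
position: [0.6329, 0.1735, 0.0848]
tcp_rot: [[-0.557, -0.831, 0.0], [-0.831, 0.557, 0.0], [-0.0, 0.0, -1.0]]
force: [-2.1, -4.1, -0.4]
opening: 0.228
grasp_force: 30.0
```

```bash
python3 -c "
from h import *
pull(0,'wrist');s=bot.read_state()"
```

```text
pos [0.6329 0.1735 0.0848] F [-1.6382 -3.1414 -0.6442] z [-0. -0.] t 12.6333
tool F [ 3.5216 -0.3878  0.6443] tool pos [-0.4964 -0.4292 -0.0848]
```

Request:
play_rows(
  motion=[
    [[0.0001, 0, 0, 0, 0, 0], [0.0001, 0, 0, 0, 0, 0], [0.0001, 0, 0, 0, 0, 0], [0.0001, 0, 0, 0, 0, 0]],
  ],
)

```text
time_s: 12.97
position: [0.6329, 0.1735, 0.0848]
tcp_rot: [[-0.557, -0.831, 0.0], [-0.831, 0.557, 0.0], [-0.0, 0.0, -1.0]]
force: [-1.3, -3.1, -1.4]
opening: 0.226
grasp_force: 30.0
```

```bash
python3 -c "
from h import *
pull(0,'wrist')"
```

```text
pos [0.6329 0.1735 0.0848] F [-1.4298 -3.5981 -1.485 ] z [0.0001 0.0001] t 13.1167
tool F [ 3.7852 -0.8154  1.4844] tool pos [-0.4965 -0.4291 -0.0848]
```

View pics/z7.png

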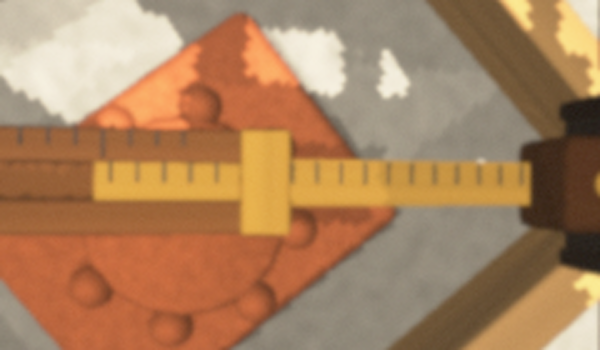

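The zoomed wrist view shows the brass scale emerging from the stock's ferrule (edge at column 290) and the block starting at 522. That gives a direct reading to compare with the second diagonal. Now I ease off, push the slide in, centre and lift.

Request:
play_rows(
  motion=[
    [[0.003, 0, 0, 0, 0, 0], [0.007, 0, 0, 0, 0, 0], [0.011, 0, 0, 0, 0, 0], [0.015, 0, 0, 0, 0, 0], [0.02, 0, 0, 0, 0, 0], [0.025, 0, 0, 0, 0, 0], [0.03, 0, 0, 0, 0, 0], [0.03, 0, 0, 0, 0, 0]],
  ],
)

```text
time_s: 13.78
position: [0.6153, 0.1475, 0.0848]
tcp_rot: [[-0.557, -0.83, -0.001], [-0.83, 0.557, -0.0], [0.001, 0.001, -1.0]]
force: [-0.5, -0.0, -1.5]
opening: 0.229
grasp_force: 30.0
```

Request:
play_rows(
  motion=[
    [[0, 0, 0, 0, 0, 0], [0, 0, 0, 0, 0, 0], [0, 0, 0, 0, 0, 0]],
  ],
)

```text
time_s: 14.03
position: [0.616, 0.1484, 0.0848]
tcp_rot: [[-0.557, -0.831, -0.0], [-0.831, 0.557, -0.0], [0.0, 0.0, -1.0]]
force: [0.7, 0.5, -1.0]
opening: 0.226
grasp_force: 30.0
```

```bash
python3 -c "
from h import *
pull(0)"
```

```text
pos [0.6161 0.1485 0.0848] F [ 0.0854  0.0207 -1.2727] z [-0.0003 -0.0001] t 14.1833
tool F [-0.065  -0.0596  1.2726] tool pos [-0.4662 -0.4292 -0.0849]
```

Back 2.5 mm to centre, then lift and start swinging to the second diagonal.

Request:
play_rows(
  motion=[
    [[-0.0025, 0, 0, 0, 0, 0], [-0.0025, 0, 0, 0, 0, 0], [-0.0025, 0, -0.01, 0, 0, 0], [-0.0025, 0, -0.03, 0, 0, 0], [-0.0025, 0, -0.05, 0, 0, 0], [-0.0025, 0, -0.065, 0, 0, 0], [-0.0025, 0, -0.065, 0, 0, 0]],
  ],
)

```text
time_s: 14.77
position: [0.6201, 0.1508, 0.1541]
tcp_rot: [[-0.556, -0.831, 0.008], [-0.831, 0.556, 0.0], [-0.005, -0.006, -1.0]]
force: [0.6, 0.3, -1.2]
opening: 0.23
grasp_force: 30.0
```

```bash
python3 -c "
from h import *
m=settle(0)
d=.1938;a=np.radians(-44.4);t=np.array([.5016,.1734])+d*np.array([np.cos(a),np.sin(a)]);print(t)
plan(t[0],t[1],.15,np.radians(135.6))"
```

```text
pos [0.618  0.1506 0.1509] F [-0.1063 -0.2555 -1.4633] z [0.0021 0.0001] t 14.9167
[0.6401 0.0378]
shift [ 0.0808 -0.0819 -0.0003] turn [  0.0021  -0.0442 100.5737] t 14.9167 F [-0.2371 -0.0643 -2.4475]
```

```bash
python3 -c "
from h import *
d=.1887;a=np.radians(-44.4);t=np.array([.5016,.1734])+d*np.array([np.cos(a),np.sin(a)]);print(t)
plan(t[0],t[1],.15,np.radians(135.6))"
```

```text
[0.6364 0.0414]
shift [ 0.0799 -0.0769 -0.0003] turn [  0.0021  -0.0442 100.5737] t 14.9167 F [-0.2371 -0.0643 -2.4475]
```

Request:
play_rows(
  motion=[
    [[0.003, -0.003, 0, 0, 0, 4], [0.008, -0.008, 0, 0, 0, 10], [0.013, -0.013, 0, 0, 0, 17], [0.019, -0.019, 0, 0, 0, 24], [0.024, -0.025, 0, 0, 0, 31], [0.03, -0.031, 0, 0, 0, 38], [0.035, -0.036, 0, 0, 0, 45], [0.04, -0.041, 0, 0, 0, 52]],
  ],
)

```text
time_s: 15.58
position: [0.6283, 0.094, 0.148]
tcp_rot: [[-0.998, -0.067, -0.003], [-0.067, 0.998, -0.0], [0.003, 0.0, -1.0]]
force: [-0.8, -0.6, -0.9]
opening: 0.228
grasp_force: 30.0
```

```bash
python3 -c "
from h import *
settle(0)
d=.1887;a=np.radians(-44.4);t=np.array([.5016,.1734])+d*np.array([np.cos(a),np.sin(a)])
plan(t[0],t[1],.15,np.radians(135.6))"
```

```text
pos [0.6286 0.0934 0.1482] F [ 0.0186 -0.5247 -1.2711] z [-0.0028 -0.0004] t 15.7333
shift [-0.0039 -0.0531 -0.0016] turn [-0.0505 -0.1491 48.6864] t 15.7333 F [ 0.2123 -0.7808 -1.6399]
```

Request:
play_rows(
  motion=[
    [[-0.0005, -0.004, 0, 0, 0, 4], [-0.001, -0.011, 0, 0, 0, 10], [-0.0015, -0.018, 0, 0, 0, 17], [-0.002, -0.026, 0, 0, 0, 24], [-0.003, -0.034, 0, 0, 0, 31], [-0.003, -0.042, 0, 0, 0, 38], [-0.004, -0.049, 0, 0, 0, 45], [-0.004, -0.053, 0, 0, 0, 48.7]],
  ],
)

```text
time_s: 16.4
position: [0.6368, 0.0418, 0.1491]
tcp_rot: [[-0.712, 0.703, -0.001], [0.703, 0.712, -0.0], [0.001, -0.001, -1.0]]
force: [0.4, -0.1, -1.5]
opening: 0.232
grasp_force: 30.0
```

Request:
play_rows(
  motion=[
    [[0, 0, 0.02, 0, 0, 0], [0, 0, 0.035, 0, 0, 0], [0, 0, 0.035, 0, 0, 0], [0, 0, 0.035, 0, 0, 0]],
  ],
)

```text
time_s: 16.73
position: [0.6359, 0.0425, 0.1135]
tcp_rot: [[-0.715, 0.7, -0.004], [0.7, 0.715, 0.0], [0.003, -0.002, -1.0]]
force: [-0.2, 0.8, -0.6]
opening: 0.226
grasp_force: 30.0
```

```bash
python3 -c "
from h import *
m=settle(1)
d=.1887;a=np.radians(-44.4);t=np.array([.5016,.1734])+d*np.array([np.cos(a),np.sin(a)])
plan(t[0],t[1],.085,np.radians(135.6))
c=cap('top','t8.png');s=bot.read_state()
q=s['position']+s['tcp_rot'][:,0]*d-[0,0,.0175];print('slot est',q,proj(c,q))
a=c['frame'][196-16:196+16,144-16:144+16];cv2.imwrite('pics/z8.png',cv2.resize(a[:,:,::-1],(512,512),interpolation=cv2.INTER_CUBIC))
hs=cv2.cvtColor(a,cv2.COLOR_RGB2HSV);Y=((hs[:,:,0]>22)&(hs[:,:,0]<36)&(hs[:,:,1]>130)&(hs[:,:,2]>110)).astype(np.uint8)
for r in Y: print(''.join('#' if k else '.' for k in r))
"
```

```text
pos [0.6377 0.0422 0.1156] F [ 0.8415 -0.1073 -1.2347] z [ 0.0014 -0.0001] t 16.9333
shift [ 0.0006 -0.0016  0.0308] turn [ 0.0676  0.0865 -0.0652] t 16.9333 F [ 0.6529  0.0549 -1.4679]
slot est [0.5032 0.1743 0.0981] [138.407  192.8052]
................................
................................
................................
................................
................................
................................
................................
................................
................................
................................
..................#.............
................................
................................
................................
................................
................................
................................
................................
................................
................................
................................
................................
................................
................................
................................
................................
................................
................................
................................
................................
................................
................................
```

```bash
python3 -c "
from h import *
a=cv2.imread('pics/t8.png').astype(int)[182:204,128:150]
d=(a[:,:,1]+a[:,:,2])//2-a[:,:,0]
print(d)
print(a.mean(2).astype(int))
"
```

```text
[[ -4  -5  -8  -6  -7  -7  -5  -7  -6  -5  -4  -4  -4  -6  -6  -2  -5  -4
   -9  -4  -4  33]
 [ -6  -5  -9  -7  -5  -7  -5  -7  -6  -4  -3  -4  -6  -7  -6  -6  -3  -8
   -4  -3   4  60]
 [ -5  -4  -9  -8  -6  -4  -6  -6  -5  -7  -7  -7  -8  -5  -6  -6  -6  -5
   -5  -5  31  74]
 [ -5  -6  -8  -4  -7  -5  -7  -4   0  -6  -1  -6  -8  -4  -3  -9  -5  -5
   -5   4  61  81]
 [ -7 -10 -10  -5  -8  -4  -1  -4  -5  -9  -5  -6  -5  -4  -6  -3  -7  -6
    5  45  77  75]
 [ -8  -8  -6  -5  -5  -4  -6  -5  -3  -6  -5  -6  -5  -5  -7  -5  -5  -5
   43  76  77  49]
 [ -8  -8  -4  -4  -5  -6 -10  -5  -6  -5  -3  -6  -4  -6  -6  -7  -7  28
   72  72  57  38]
 [-10  -9  -7  -7  -3  -4  -7  -6  -8  -5  -8  -7  -5  -6  -8  -7  24  66
   74  64  51  26]
 [ -9  -7  -4  -6  -3  -6  -5  -5  -3  -6  -3  -6 -10  -8  -6   8  64  97
   79  54  39  19]
 [ -9  -6  -3  -4  -7  -5  -3  -4  -6  -4  -4  -7  -8  -4  -9  43  92 102
   74  39  22  19]
 [ -9  -4  -1  -3  -5  -6  -6  -5  -4  -6  -4  -9  -5  -6   5  67  90  73
   38  27  31  39]
 [ -8  -5   0   0  -4  -6  -4  -3  -6  -2  -7  -7  -7  -4  39  71  65  30
   
[... 2293 characters left out ...]
0  30  27  65 152 167 175 140
   66  94 164 182]
 [ 28  30  32  30  29  20  29  33  28  30  25  30  45  94 172 193 189 137
   57  46 120 139]
 [ 32  28  30  27  32  21  31  28  29  27  34  28  92 150 156 144 105  65
   46  24  35  45]
 [ 31  29  26  28  27  31  31  31  30  30  30  26 133 187 185 164 132 118
   84  40  28  44]
 [ 42  25  32  26  26  23  27  29  30  29  31  43 150 198 197 199 185 180
  167 150 148 151]
 [ 44  28  23  35  27  29  29  32  33  28  30  93 168 197 200 196 198 200
  201 199 198 201]
 [ 44  30  27  31  30  32  24  30  26  31  46 139 192 199 198 198 196 194
  194 199 198 202]
 [ 43  35  30  32  27  28  26  29  32  30  97 173 204 198 195 194 194 191
  195 198 197 198]]
```

```bash
python3 -c "
from h import *
c=cap('scene','s8.png');s=bot.read_state()
q=s['position']+s['tcp_rot'][:,0]*.1887-[0,0,.0175];u,v=proj(c,q);print(q,u,v,'pin top',proj(c,[.5016,.1734,.08]),'pin base',proj(c,[.5016,.1734,.06]))
u,v=int(u),int(v);a=cv2.imread('pics/s8.png').astype(int)[v-9:v+16,u-11:u+13]
print(v-9,u-11);print((a[:,:,1]+a[:,:,2])//2-a[:,:,0]);print(a.mean(2).astype(int))
"
```

```text
[0.5031 0.1743 0.098 ] 183.99739610528889 161.99583465752738 pin top [184.1784 167.1564] pin base [184.5099 172.5821]
152 172
[[ 8  8  8  8  7  8  9  7  8  8  7  8  8  9  9  9  8  7  8  7  9  9  8  8]
 [ 8  9  8  9  8  8  8  9  8  7  8  8  7  8  9  9  9  9  8  8  9  8  8  8]
 [ 8  8  8  8  8  9  8  8  8  8  8  7  7  9  9  8  9  8  8  8  7  9 10 12]
 [ 7  8  8  9  8  8  8  8  7  7  8  9  8  7  8  9  8  8  8  8 10 11 15 20]
 [ 8  8  8  9  9  8  9  8  8  8  8  8  8  8  8  9  8  9  9 11 15 19 27 32]
 [ 8  9  7  8  9  8  8  8  8  8  8  8  8  8  8  9 10 12 16 22 28 33 36 41]
 [ 9  8  9  8  9  7  8  9  8  8  8  8  8 10 11 13 16 21 30 38 42 44 45 45]
 [ 9  9  6  7  7  7  8  6  8  9  9  9 11 12 18 25 35 38 42 48 51 50 49 48]
 [ 8  8  9  8  6  8  8  7  8 11 16 18 20 27 37 47 54 55 53 53 55 52 52 50]
 [ 8  8  7  8  8  7  8  8 10 19 33 38 39 46 58 66 70 69 63 58 56 52 49 49]
 [ 9  8  7  8  8  8  9 11 15 30 48 58 61 63 69 75 76 74 67 57 54 52 46 45]
 [ 8  7  8  9  9 11 15 20 26 38 56 65 69 69 70 72 74 70 63 56 53 50 45 42]
 [ 8  9 10 13 15 20 25 30 36 43 53 59 61 58 59 59 58 54 50 45 45 45 42 47]
[... 2727 characters left out ...]
40 140 140 140 141 141 142 141 141 139 133 118 116 122 127 128 126
  120 106  91  78  68  67]
 [139 141 142 143 145 147 146 143 143 141 139 133 122 114 123 128 126 119
  103  85  72  66  63  65]
 [144 147 149 150 149 148 147 145 145 141 137 133 121 111 112 116 115 108
   90  72  66  64  64  66]
 [152 154 153 152 150 148 145 146 147 142 130 122 111  98  98 105 112 109
   92  77  75  71  70  69]
 [157 156 158 154 152 150 149 149 149 144 121 101  87  80  91 111 120 119
  105  99  93  89  92  95]
 [159 159 158 156 155 154 153 155 154 143 116  82  63  62  78 101 112 110
  110 114 109 112 122 127]
 [159 160 160 158 159 157 158 159 157 146 116  77  52  52  58  75  81  90
   98 105 110 118 133 138]]
```

```bash
python3 -c "
from h import *
c=cap('scene');s=bot.read_state();R=s['tcp_rot'];o=s['position']+R[:,0]*.1887-[0,0,.0225];print(s['position'])
for x in(-10.5,10):
  for y in(-12,12):
    for z in (0,5): print(x,y,z,proj(c,o+R@np.array([-x,y,-z])/1000))
for sx,sy in((0,0),(.003,0),(0,.003)): print(sx,sy,proj(c,o+R@np.array([sx,sy,-.0025])))
"
```

```text
[0.6376 0.042  0.1157]
-10.5 -12 0 [181.0674 165.092 ]
-10.5 -12 5 [180.9775 163.709 ]
-10.5 12 0 [180.7346 162.1668]
-10.5 12 5 [180.6458 160.7985]
10 -12 0 [187.2921 164.6684]
10 -12 5 [187.2115 163.2873]
10 12 0 [186.8753 161.7542]
10 12 5 [186.7956 160.3878]
0 0 [184.0264 162.718 ]
0.003 0 [183.1208 162.7791]
0 0.003 [183.9795 162.3546]
```

Request:
play_rows(
  motion=[
    [[0.0015, -0.0016, 0, 0, 0, 0], [0.0015, -0.0016, 0.006, 0, 0, 0], [0.0015, -0.0016, 0.013, 0, 0, 0], [0.0015, -0.0016, 0.018, 0, 0, 0], [0.0015, -0.0016, 0.021, 0, 0, 0]],
  ],
)

```text
time_s: 17.5
position: [0.6342, 0.0419, 0.0925]
tcp_rot: [[-0.713, 0.701, -0.002], [0.701, 0.713, 0.0], [0.002, -0.001, -1.0]]
force: [-1.1, -0.1, -1.5]
opening: 0.229
grasp_force: 30.0
```

Request:
play_rows(
  motion=[
    [[0, 0, 0.003, 0, 0, 0], [0, 0, 0.006, 0, 0, 0], [0, 0, 0.008, 0, 0, 0]],
  ],
)

```text
time_s: 17.75
position: [0.6349, 0.0418, 0.0853]
tcp_rot: [[-0.713, 0.701, -0.0], [0.701, 0.713, 0.0], [0.0, -0.0, -1.0]]
force: [-0.6, -1.1, -1.0]
opening: 0.229
grasp_force: 30.0
```

```bash
python3 -c "
from h import *
pull(0);c=cap('scene','s9.png');s=bot.read_state();R=s['tcp_rot'];o=s['position']+R[:,0]*.1875-[0,0,.0225];print(o,s['moment'])
for x in(-10.5,10):
  for y in(-12,12):
    for z in (0,5): print(x,y,z,proj(c,o+R@np.array([-x,y,-z])/1000))
a=cv2.imread('pics/s9.png').astype(int)[158:182,174:196]
print((a[:,:,1]+a[:,:,2])//2-a[:,:,0]);print(a.mean(2).astype(int))
"
```

```text
pos [0.6348 0.0418 0.0854] F [ 0.0279 -0.0535 -1.2294] z [-0.0006  0.    ] t 17.9
tool F [-0.0576 -0.0184  1.2294] tool pos [-0.4232  0.475  -0.0855]
[0.5014 0.1733 0.0633] [-0.0873 -0.0569 -0.0208]
-10.5 -12 0 [181.4568 173.4364]
-10.5 -12 5 [181.3686 172.0752]
-10.5 12 0 [181.1229 170.4246]
-10.5 12 5 [181.0358 169.0775]
10 -12 0 [187.6343 173.0081]
10 -12 5 [187.5553 171.6487]
10 12 0 [187.2178 170.0074]
10 12 5 [187.1396 168.6621]
[[ 7  9  8  8  9  8  8  8  8  8  9  9 10 13 17 22 30 36 40 41 42 42]
 [ 7  9  7  8  7  7  7  8  8  9  9 12 16 22 30 37 40 42 43 43 43 43]
 [ 8  7  8  7  7  7  8  8  8 10 15 20 27 35 40 41 44 43 42 41 40 39]
 [ 8  8  8  7  8  8 10 11 13 18 24 32 38 40 41 42 43 41 39 39 38 37]
 [ 8  8  9  8  9 11 14 20 25 30 35 40 41 41 40 40 39 38 36 35 35 36]
 [ 8  8  9 11 15 21 25 30 36 38 41 41 39 38 37 35 36 34 33 33 34 37]
 [11 11 15 20 24 31 36 39 41 41 39 38 36 35 34 33 31 30 30 32 38 43]
 [18 21 27 31 36 39 40 40 39 39 36 35 34 31 31 30 30 29 33 36 46 52]
 [31 35 36 39 40 41 40 39 38 36 32 32 30 29 28 27 29 34 41 47 52 56]
 [39 41 42 40 40 40 40 38 37 33 27 27 28
[... 2528 characters left out ...]
3  72  91 115 127 130 135 137
  136 126 114 105]
 [158 156 154 155 155 157 155 144 116  79  57  55  78 104 116 128 137 143
  145 140 137 132]
 [159 159 158 159 159 159 157 144 116  78  51  48  60  75  90 102 116 124
  130 136 140 140]
 [160 160 160 160 161 161 159 147 119  80  51  46  46  57  69  81  85  92
  104 113 121 124]
 [159 160 160 163 163 163 160 151 123  80  52  46  46  50  62  75  68  67
   74  84  95 102]
 [158 160 164 166 165 163 162 152 125  83  51  45  42  47  56  67  56  51
   58  73  84  85]
 [158 162 165 166 166 164 160 149 121  81  52  46  48  46  49  52  46  47
   57  73  81  83]
 [160 162 166 165 164 163 159 146 120  82  51  44  43  40  44  45  45  51
   69  83  89  85]]
```

The pin shows through the slot, with brass either side of pixel column 184–185 at rows 169–173. Pulling, with contact expected at about 11 mm.

Request:
play_rows(
  motion=[
    [[-0.001, 0, 0, 0, 0, 0], [-0.002, 0, 0, 0, 0, 0], [-0.004, 0, 0, 0, 0, 0], [-0.005, 0, 0, 0, 0, 0], [-0.006, 0, 0, 0, 0, 0], [-0.007, 0, 0, 0, 0, 0], [-0.007, 0, 0, 0, 0, 0]],
  ],
)

```text
time_s: 18.53
position: [0.6401, 0.0368, 0.0858]
tcp_rot: [[-0.713, 0.701, 0.0], [0.701, 0.713, 0.0], [0.0, 0.0, -1.0]]
force: [0.8, 0.5, -1.0]
opening: 0.226
grasp_force: 30.0
```

Request:
play_rows(
  motion=[
    [[-0.0005, 0, 0, 0, 0, 0], [-0.001, 0, 0, 0, 0, 0], [-0.001, 0, 0, 0, 0, 0]],
  ],
)

```text
time_s: 18.78
position: [0.6407, 0.0362, 0.0859]
tcp_rot: [[-0.713, 0.701, -0.0], [0.701, 0.713, 0.0], [0.0, 0.0, -1.0]]
force: [-0.8, 1.4, -1.0]
opening: 0.226
grasp_force: 30.0
```

```bash
python3 -c "
from h import *
pull(0)"
```

```text
pos [0.6407 0.0362 0.0859] F [-0.7721  1.0236 -1.2366] z [ 0.0001 -0.    ] t 18.9333
tool F [1.2684 0.1884 1.2364] tool pos [-0.4314  0.4751 -0.0858]
```

Request:
play_rows(
  motion=[
    [[-0.0004, 0, 0, 0, 0, 0], [-0.0008, 0, 0, 0, 0, 0], [-0.0008, 0, 0, 0, 0, 0]],
  ],
)

```text
time_s: 19.18
position: [0.6411, 0.0358, 0.0858]
tcp_rot: [[-0.713, 0.701, -0.0], [0.701, 0.713, 0.0], [0.001, -0.0, -1.0]]
force: [-1.3, 1.2, -0.1]
opening: 0.227
grasp_force: 30.0
```

```bash
python3 -c "
from h import *
pull(0)"
```

```text
pos [0.6411 0.0358 0.0858] F [-0.9805  1.5702 -0.7005] z [-0.0004  0.0002] t 19.3333
tool F [1.7998 0.432  0.7012] tool pos [-0.4319  0.4751 -0.0861]
```

Request:
play_rows(
  motion=[
    [[-0.0004, 0, 0, 0, 0, 0], [-0.0008, 0, 0, 0, 0, 0], [-0.0008, 0, 0, 0, 0, 0]],
  ],
)

```text
time_s: 19.58
position: [0.6412, 0.0357, 0.0857]
tcp_rot: [[-0.713, 0.701, -0.001], [0.701, 0.713, 0.001], [0.002, -0.0, -1.0]]
force: [-1.5, 4.8, -0.0]
opening: 0.229
grasp_force: 30.0
```

```bash
python3 -c "
from h import *
pull(0)"
```

```text
pos [0.6412 0.0357 0.0857] F [-2.7739  3.7483  0.291 ] z [-0.0014  0.0008] t 19.7333
tool F [ 4.6065  0.7269 -0.2841] tool pos [-0.4319  0.475  -0.0866]
```

Request:
play_rows(
  motion=[
    [[0.0005, 0, 0, 0, 0, 0], [0.0005, 0, 0, 0, 0, 0], [0.0005, 0, 0, 0, 0, 0]],
  ],
)

```text
time_s: 19.98
position: [0.6412, 0.0357, 0.0857]
tcp_rot: [[-0.713, 0.701, -0.001], [0.701, 0.713, 0.0], [0.001, -0.0, -1.0]]
force: [-3.0, 4.2, -0.8]
opening: 0.23
grasp_force: 30.0
```

```bash
python3 -c "
from h import *
pull(1,'wrist')"
```

```text
pos [0.6412 0.0357 0.0857] F [-2.3963  4.9492 -1.2505] z [-0.0007  0.0004] t 20.1833
tool F [5.1781 1.848  1.254 ] tool pos [-0.432   0.4751 -0.0862]
```

Request:
play_rows(
  motion=[
    [[0.0006, 0, 0, 0, 0, 0], [0.0006, 0, 0, 0, 0, 0], [0.0006, 0, 0, 0, 0, 0]],
  ],
)

```text
time_s: 20.43
position: [0.6411, 0.0358, 0.0858]
tcp_rot: [[-0.713, 0.701, 0.0], [0.701, 0.713, -0.0], [-0.0, 0.0, -1.0]]
force: [-2.0, 3.0, -1.0]
opening: 0.226
grasp_force: 30.0
```

```bash
python3 -c "
from h import *
pull(0,'wrist');pull(0,'wrist')"
```

```text
pos [0.6411 0.0357 0.0858] F [-2.039   3.5888 -1.005 ] z [ 0.0002 -0.0002] t 20.5833
tool F [3.9706 1.1284 1.004 ] tool pos [-0.432   0.4751 -0.0857]
pos [0.6411 0.0357 0.0858] F [-1.9909  2.8449 -1.235 ] z [ 0.0002 -0.0002] t 20.7333
tool F [3.4146 0.6322 1.2342] tool pos [-0.4321  0.4751 -0.0857]
```

Request:
play_rows(
  motion=[
    [[0.0001, 0, 0, 0, 0, 0], [0.0001, 0, 0, 0, 0, 0], [0.0001, 0, 0, 0, 0, 0]],
  ],
)

```text
time_s: 20.98
position: [0.6411, 0.0358, 0.0858]
tcp_rot: [[-0.713, 0.701, 0.0], [0.701, 0.713, -0.0], [-0.0, 0.0, -1.0]]
force: [-1.7, 3.2, -1.5]
opening: 0.227
grasp_force: 30.0
```

```bash
python3 -c "
from h import *
pull(0,'wrist');c=cap('wrist','w10.png')
for n in ('w7','w10'):
    a=cv2.imread('pics/%s.png'%n).astype(int); d=(a[:,:,1]+a[:,:,2])//2-a[:,:,0]
    print(n,d[90:140,240:275].mean(1).round().astype(int), a[90:140,240:275].mean((1,2)).round().astype(int))
"
```

```text
pos [0.6411 0.0358 0.0858] F [-1.5303  1.8241 -1.6621] z [ 0.0003 -0.0003] t 21.1333
tool F [2.3707 0.2274 1.6612] tool pos [-0.432   0.4751 -0.0857]
w7 [ 94  94  93  94  94  96 106 119 124 126 126 126 125 124 123 123 122 121
 121 121 121 122 122 122 119 106  90  86  92  96  96  96  95  95  94  91
  87  90  95  97  98  98  98  98  97  92  85  88  90  89] [127 127 127 127 127 127 136 152 159 162 162 162 161 160 159 158 156 155
 154 156 157 156 156 155 150 136 120 117 123 127 127 127 126 126 125 124
 123 125 129 130 130 131 130 130 129 126 122 123 126 127]
w10 [118 117 116 116 118 117 114 114 117 119 119 118 116 116 118 117 114 113
 116 118 119 118 116 116 118 118 114 114 118 119 119 119 119 119 119 117
 113 114 118 119 119 119 119 120 125 134 133 132 132 132] [177 176 176 176 176 175 174 174 176 177 176 177 176 176 176 175 173 173
 175 176 177 176 176 176 176 176 174 174 176 177 177 177 177 177 177 176
 173 174 176 177 177 177 177 173 176 192 201 204 204 204]
```

```bash
python3 -c "
from h import *
a=cv2.imread('pics/w10.png').astype(int); b=cv2.imread('pics/w7.png').astype(int)
for i in (a,b):
  for lo,hi in((238,246),(268,276)): print(i[90:170,lo:hi].mean((1,2)).round().astype(int))
c=cap('wrist');s=bot.read_state();R=s['tcp_rot'];p=s['position']
z=p[2]-.0225+.011
f=lambda r:(R.T@(onplane(c,(256,r),z)-p))[0]
for r in (96.6,115.3,116,134.6,135,152,154,155): print(r,f(r))
"
```

```text
[159 159 158 159 159 159 159 159 159 160 159 159 158 159 159 159 159 158
 159 160 159 160 160 160 160 160 160 159 160 159 160 160 159 160 160 160
 160 160 160 160 160 160 160 157 166 189 200 203 203 203 203 203 202 201
 200 200 200 201 201 201 200 198 188 157 123 121 138 149 150 148 147 148
 149 148 150 152 152 151 152 153]
[159 158 154 155 158 159 159 160 159 159 159 158 156 155 158 159 159 160
 160 160 160 158 155 154 158 159 160 160 160 161 160 160 160 160 160 160
 160 160 160 160 160 160 159 159 168 190 201 204 204 204 205 204 203 203
 202 201 201 202 202 202 201 200 195 180 166 160 159 158 158 160 162 165
 170 175 182 188 194 197 197 196]
[108 108 108 108 110 117 134 152 159 162 162 162 161 160 159 158 156 155
 155 156 156 156 155 154 148 132 112 102 100  98  96  91  87  83  80  82
  90 100 104 102 102 103 104 106 107 106 104 102 104 105 105 103 102 102
 104 105 105 106 108 110 109 107 104 104 103 103 104 110 120 129 135 139
 140 140 140 139 138 137 137 137]
[108 107 108 108 108 112 129 149 159 162 162 162 161 160 160 157 156 155
 154 155 157 157 156 155 151 133 106  92  98 105 108 108 108 108 106 106
 107 108 108 108 110 112 110 108 103  99  95  92  92  97 105 116 129 137
 142 141 140 136 134 134 137 139 139 142 146 152 154 153 152 151 151 150
 150 150 149 148 147 145 142 141]
96.6 0.08071041347807575
115.3 0.07156025201301641
116 0.07121287066882924
134.6 0.0618434119897737
135 0.06163885525540354
152 0.05281717415791745
154 0.05176224864446749
155 0.051233384557420214
```

Second reading done: taut at 2.4–4 N, peak 5.2 N. Pushing the slide back 25 mm (5 mm slot play, so 20 mm of slide) also calibrates the scale in the wrist picture.

Request:
play_rows(
  motion=[
    [[0.003, 0, 0, 0, 0, 0], [0.007, 0, 0, 0, 0, 0], [0.011, 0, 0, 0, 0, 0], [0.015, 0, 0, 0, 0, 0], [0.019, 0, 0, 0, 0, 0], [0.023, 0, 0, 0, 0, 0], [0.025, 0, 0, 0, 0, 0], [0.025, 0, 0, 0, 0, 0]],
  ],
)

```text
time_s: 21.9
position: [0.6227, 0.054, 0.0859]
tcp_rot: [[-0.713, 0.701, -0.0], [0.701, 0.713, 0.0], [0.0, -0.0, -1.0]]
force: [0.2, 0.4, -0.3]
opening: 0.223
grasp_force: 30.0
```

Request:
play_rows(
  motion=[
    [[0, 0, 0, 0, 0, 0], [0, 0, 0, 0, 0, 0]],
  ],
)

```text
time_s: 22.07
position: [0.6226, 0.0537, 0.0857]
tcp_rot: [[-0.713, 0.701, -0.001], [0.701, 0.713, 0.0], [0.001, -0.001, -1.0]]
force: [0.8, 0.5, -0.8]
opening: 0.228
grasp_force: 30.0
```

```bash
python3 -c "
from h import *
pull(0,'wrist');c=cap('wrist','w11.png')
a=cv2.imread('pics/w11.png').astype(int)
for lo,hi in((238,246),(268,276)): print(a[150:220,lo:hi].mean((1,2)).round().astype(int))
s=bot.read_state();R=s['tcp_rot'];p=s['position']
for z in(.0095,.011,.013):
  f=lambda r:(R.T@(onplane(c,(256,r),p[2]-.0225+z)-p))[0]
  print(z,[round(f(r)*1000,2) for r in (96.05,115.2,134.65,152.9,170,172,174,190,192)])
"
```

```text
pos [0.6228 0.0535 0.0857] F [ 0.0513 -0.219  -1.135 ] z [-0.0009  0.0001] t 22.2167
tool F [-0.1908 -0.1196  1.135 ] tool pos [-0.4065  0.4748 -0.0861]
[158 157 157 158 157 157 156 156 157 157 158 157 158 157 157 157 157 156
 155 152 149 146 146 160 181 192 193 192 191 190 189 188 188 186 186 186
 187 187 186 184 174 154 144 141 138 138 138 124 103  93  96  97  98  99
 100  99  95  85  70  60  57  57  53  52  51  49  47  45  45  42]
[156 156 153 148 152 156 157 156 157 156 156 156 156 156 157 155 152 148
 143 141 141 141 144 156 175 186 189 190 191 191 190 190 188 187 187 188
 188 188 187 185 178 165 157 159 162 165 169 175 180 186 190 192 191 182
 160 128 106  97  85  74  70  66  64  62  62  61  60  58  56  55]
0.0095 [np.float64(81.05), np.float64(71.6), np.float64(61.71), np.float64(52.15), np.float64(42.9), np.float64(41.8), np.float64(40.7), np.float64(31.7), np.float64(30.56)]
0.011 [np.float64(81.04), np.float64(71.68), np.float64(61.88), np.float64(52.41), np.float64(43.25), np.float64(42.16), np.float64(41.07), np.float64(32.16), np.float64(31.03)]
0.013 [np.float64(81.03), np.float64(71.78), np.float64(62.12), np.float64(52.76), np.float64(43.72), np.float64(42.65), np.float64(41.57), np.float64(32.77), np.float64(31.65)]
```

Request:
play_rows(
  motion=[
    [[-0.0025, 0, 0, 0, 0, 0], [-0.0025, 0, 0, 0, 0, 0], [-0.0025, 0, -0.01, 0, 0, 0], [-0.0025, 0, -0.03, 0, 0, 0], [-0.0025, 0, -0.05, 0, 0, 0], [-0.0025, 0, -0.065, 0, 0, 0], [-0.0025, 0, -0.065, 0, 0, 0]],
  ],
)

```text
time_s: 22.85
position: [0.6275, 0.0516, 0.1551]
tcp_rot: [[-0.713, 0.701, 0.008], [0.701, 0.713, -0.001], [-0.006, 0.005, -1.0]]
force: [0.9, -0.3, -1.1]
opening: 0.227
grasp_force: 30.0
```

```bash
python3 -c "
from h import *
settle(0); plan(.585,-.215,.15,np.radians(188))"
```

```text
pos [0.6254 0.0517 0.1519] F [ 0.1287 -0.0814 -1.9435] z [ 0.0021 -0.0002] t 23.0
shift [-0.1589 -0.2178  0.0007] turn [ -0.008   -0.0354 -52.5285] t 23.0 F [-0.6442 -0.0527 -2.3657]
```

Request:
play_rows(
  motion=[
    [[-0.008, -0.011, 0, 0, 0, -3], [-0.024, -0.033, 0, 0, 0, -8], [-0.044, -0.06, 0, 0, 0, -14.5], [-0.064, -0.087, 0, 0, 0, -21], [-0.084, -0.115, 0, 0, 0, -27.5], [-0.104, -0.142, 0, 0, 0, -34], [-0.124, -0.17, 0, 0, 0, -41], [-0.142, -0.195, 0, 0, 0, -47]],
  ],
)

```text
time_s: 23.67
position: [0.588, -0.1884, 0.1492]
tcp_rot: [[-0.999, -0.048, -0.003], [-0.048, 0.999, 0.001], [0.003, 0.001, -1.0]]
force: [0.1, -0.5, -1.4]
opening: 0.226
grasp_force: 30.0
```

Request:
play_rows(
  motion=[
    [[-0.012, -0.0165, 0, 0, 0, -4], [-0.0169, -0.0228, 0.01, 0, 0, -5.5], [-0.0169, -0.0228, 0.04, 0, 0, -5.5], [-0.0169, -0.0228, 0.07, 0, 0, -5.5], [-0.0169, -0.0228, 0.09, 0, 0, -5.5], [-0.0169, -0.0228, 0.1, 0, 0, -5.5], [-0.0169, -0.0228, 0.105, 0, 0, -5.5]],
  ],
)

```text
time_s: 24.25
position: [0.6054, -0.2079, 0.0427]
tcp_rot: [[-0.99, -0.138, -0.005], [-0.138, 0.99, 0.003], [0.005, 0.004, -1.0]]
force: [-0.5, -0.4, -1.6]
opening: 0.227
grasp_force: 30.0
```

```bash
python3 -c "
from h import *
settle(1); plan(.585,-.215,.0235,np.radians(188))"
```

```text
pos [ 0.6075 -0.2089  0.0458] F [-0.3344 -0.1234 -0.9851] z [0. 0.] t 24.45
shift [ 0.0237 -0.0025  0.0232] turn [-0.0644  0.0884 -0.0217] t 24.45 F [-0.2653 -0.1628 -0.5446]
```

Request:
play_rows(
  motion=[
    [[0, 0, 0.006, 0, 0, 0], [0, 0, 0.013, 0, 0, 0], [0, 0, 0.018, 0, 0, 0], [0, 0, 0.0215, 0, 0, 0], [0, 0, 0.0222, 0, 0, 0], [0, 0, 0.0222, 0, 0, 0]],
  ],
)

```text
time_s: 24.95
position: [0.607, -0.2087, 0.0233]
tcp_rot: [[-0.99, -0.139, -0.001], [-0.139, 0.99, 0.0], [0.001, 0.0, -1.0]]
force: [-0.3, -0.4, -0.1]
opening: 0.226
grasp_force: 30.0
```

```bash
python3 -c "
from h import *
settle(0)"
```

```text
pos [ 0.6074 -0.209   0.0236] F [-0.0573  0.6084 -1.2164] z [ 0.0001 -0.0001] t 25.1
```

Open to 50 mm (pots clear), let it rest, then rise.

Request:
play_rows(
  motion=[
    [[0, 0, 0.0005, 0, 0, 0], [0, 0, 0.0005, 0, 0, 0], [0, 0, 0.0005, 0, 0, 0], [0, 0, 0.0005, 0, 0, 0], [0, 0, 0.0005, 0, 0, 0]],
  ],
  fingers=0.05,
)

```text
time_s: 25.52
position: [0.6074, -0.209, 0.0234]
tcp_rot: [[-0.99, -0.139, 0.0], [-0.139, 0.99, -0.0], [-0.0, -0.0, -1.0]]
force: [-0.1, 0.6, 0.1]
opening: 0.515
grasp_force: 0.0
```

Request:
play_rows(
  motion=[
    [[0, 0, -0.02, 0, 0, 0], [0, 0, -0.06, 0, 0, 0], [0, 0, -0.1, 0, 0, 0], [0, 0, -0.14, 0, 0, 0], [0, 0, -0.17, 0, 0, 0], [0, 0, -0.18, 0, 0, 0]],
  ],
)

```text
time_s: 26.02
position: [0.61, -0.2103, 0.2094]
tcp_rot: [[-0.99, -0.139, 0.009], [-0.139, 0.99, -0.005], [-0.008, -0.006, -1.0]]
force: [0.7, -0.9, 0.5]
opening: 0.575
grasp_force: 0.0
```

```bash
python3 -c "
from h import *
settle(0)
c=cap('top','t12.png')
for n in('rule_slot','rule_jaw','pot_0','beaker_a','far'):
  try:
    for r in finder.recognise('top',n)[:2]: print(n,r['confidence'],r['at'])
  except Exception as e: print(e)
# far board center
FL=np.array([.6482,.1962]);FR=np.array([.6606,.0165]);m=(FL+FR)/2;d=FL-FR;print(m,np.degrees(np.arctan2(d[1],d[0])))
plan(m[0],m[1],.20,np.arctan2(d[1],d[0]))"
```

```text
pos [ 0.6086 -0.2096  0.2063] F [0.3583 0.1022 0.4367] z [ 0.0052 -0.0029] t 26.1667
rule_slot 0.52 [0.4764, -0.2308, 0.0084]
pot_0 0.63 [0.5353, -0.4062, 0.0213]
beaker_a 0.91 [0.375, -0.4482, 0.0551]
it knows: beaker, frame, pin_far_left, pin_far_right, pin_near_left, pin_near_right, pot, rule, rule_jaw, rule_slide, rule_slot
[0.6544 0.1064] 93.94737471968843
shift [-0.0914  0.305   0.0012] turn [-0.0543 -0.2897 94.0209] t 26.4167 F [ 0.4331 -0.0622 -0.3539]
```

Request:
play_rows(
  motion=[
    [[-0.004, 0.014, 0, 0, 0, 4], [-0.01, 0.035, 0, 0, 0, 10], [-0.017, 0.057, 0, 0, 0, 17], [-0.023, 0.08, 0, 0, 0, 24], [-0.03, 0.1, 0, 0, 0, 31], [-0.036, 0.12, 0, 0, 0, 38], [-0.043, 0.143, 0, 0, 0, 45], [-0.05, 0.165, 0, 0, 0, 52]],
  ],
)

```text
time_s: 27.08
position: [0.6333, -0.0374, 0.2015]
tcp_rot: [[-0.715, 0.7, -0.003], [0.7, 0.715, 0.001], [0.003, -0.001, -1.0]]
force: [0.6, -0.0, 0.7]
opening: 0.576
grasp_force: 0.0
```

```bash
python3 -c "
from h import *
settle(0)
plan(.6544,.1064,.16,np.radians(93.9))"
```

```text
pos [ 0.6335 -0.0348  0.2016] F [-0.5137  0.5005 -0.26  ] z [-0.0025  0.0023] t 27.2333
shift [0.0839 0.1179 0.0417] turn [-0.1234 -0.0898 42.3053] t 27.2333 F [-0.2973 -0.733  -0.9561]
```

Request:
play_rows(
  motion=[
    [[0.01, 0.015, 0, 0, 0, 5], [0.025, 0.035, 0.005, 0, 0, 12], [0.04, 0.056, 0.01, 0, 0, 19], [0.055, 0.077, 0.02, 0, 0, 26], [0.069, 0.097, 0.03, 0, 0, 33], [0.08, 0.112, 0.04, 0, 0, 39], [0.084, 0.118, 0.0417, 0, 0, 42.3], [0.084, 0.118, 0.0417, 0, 0, 42.3]],
  ],
)

```text
time_s: 27.9
position: [0.6547, 0.1055, 0.1593]
tcp_rot: [[-0.066, 0.998, -0.003], [0.998, 0.066, 0.0], [0.0, -0.003, -1.0]]
force: [0.5, -0.6, -0.0]
opening: 0.572
grasp_force: 0.0
```

Request:
play_rows(
  motion=[
    [[0, 0, 0, 0, 0, 0], [0, 0, 0, 0, 0, 0]],
  ],
)

```text
time_s: 28.07
position: [0.6557, 0.1032, 0.1613]
tcp_rot: [[-0.065, 0.998, -0.0], [0.998, 0.065, -0.001], [-0.001, -0.0, -1.0]]
force: [-0.6, -0.3, 0.2]
opening: 0.575
grasp_force: 0.0
```

```bash
python3 -c "
from h import *
settle(0)
plan(.6544,.1064,.16,np.radians(93.9))
c=cap('wrist','w13.png');a=cv2.imread('pics/w13.png').astype(int);s=bot.read_state();R=s['tcp_rot']
for t in (.02,.0,-.01):
  P=np.array([.6544,.1064,.06])+t*np.array([-.068,.9977,0]);u,v=proj(c,P);print(t,u,v,s['position'])
  r=int(round(v)); x0=int(u)-24; d=(a[:,:,1]+a[:,:,2])//2-a[:,:,0]
  if 2<r<380: print(r,x0,d[r-1:r+2,x0:x0+48].mean(0).astype(int),a[r-1:r+2,x0:x0+48].mean((0,2)).astype(int))
  print([round((R.T@(onplane(c,(uu,v),.06)-s['position']))[1]*1000,1) for uu in range(int(u)-16,int(u)+17,4)],int(u)-16)
"
```

```text
pos [0.6558 0.1032 0.1617] F [ 0.4647 -0.2924 -0.1003] z [ 0.0005 -0.0004] t 28.2167
shift [ 0.0032 -0.0012  0.0018] turn [ 0.0368  0.0175 -0.2651] t 28.2167 F [ 1.0584  0.5474 -0.2577]
0.02 252.49136703626095 169.38446860245392 [0.6558 0.1035 0.1619]
169 228 [28 28 28 28 28 28 28 28 27 27 28 29 27 23 20 20 20 21 32 62 88 96 97 96
 97 96 96 96 95 95 95 95 93 94 90 68 41 31 29 29 27 27 25 26 26 26 26 26] [211 213 212 211 210 209 209 210 211 211 209 202 181 151 133 128 129 128
 132 149 174 187 191 192 194 195 195 195 196 198 200 201 202 201 196 193
 198 201 201 201 197 191 189 187 188 186 187 190]
[np.float64(-15.1), np.float64(-11.8), np.float64(-8.5), np.float64(-5.1), np.float64(-1.8), np.float64(1.6), np.float64(4.9), np.float64(8.3), np.float64(11.6)] 236
0.0 252.6486847451965 192.19544546167762 [0.6558 0.1035 0.1619]
192 228 [28 29 29 28 28 28 29 29 28 28 28 29 29 28 24 21 20 20 26 57 86 93 93 93
 95 94 96 96 96 96 97 94 94 94 89 69 41 29 26 27 26 26 26 26 26 25 27 28] [206 204 204 203 204 205 207 208 210 211 209 209 207 193 160 134 127 125
 126 142 179 199 201 202 200 200 198 198 199 199 199 201 202 200 193 184
 184 185 185 185 184 182 182 181 183 186 188 192]
[np.float64(-15.5), np.float64(-12.1), np.float64(-8.7), np.float64(-5.2), np.float64(-1.8), np.float64(1.6), np.float64(5.0), np.float64(8.5), np.float64(11.9)] 236
-0.01 252.7256915121943 203.218122530154 [0.6558 0.1035 0.1619]
203 228 [28 29 29 29 28 28 28 28 28 28 29 29 26 23 20 19 19 20 24 51 84 93 93 95
 95 95 96 96 96 96 96 94 94 94 90 68 40 29 26 25 26 26 25 25 25 25 25 26] [207 205 204 202 201 202 203 205 207 208 206 202 183 151 129 125 126 126
 126 142 177 198 202 201 200 200 198 197 198 198 198 200 201 200 191 182
 178 179 180 180 180 180 178 178 178 178 179 185]
[np.float64(-15.7), np.float64(-12.2), np.float64(-8.8), np.float64(-5.3), np.float64(-1.8), np.float64(1.6), np.float64(5.1), np.float64(8.5), np.float64(12.0)] 236
```

The wrist profile shows the far board as a 14.0 mm wide band centred within about 1 mm of the tool, parallel. Descend to straddle it and grip.

Request:
play_rows(
  motion=[
    [[0.001, 0.0003, 0.02, 0, 0, 0], [0.001, 0.0003, 0.05, 0, 0, 0], [0.001, 0.0003, 0.075, 0, 0, 0], [0.001, 0.0003, 0.095, 0, 0, 0], [0.001, 0.0003, 0.105, 0, 0, 0], [0.001, 0.0003, 0.105, 0, 0, 0], [0.001, 0.0003, 0.105, 0, 0, 0]],
  ],
)

```text
time_s: 28.85
position: [0.656, 0.1054, 0.0566]
tcp_rot: [[-0.064, 0.998, 0.0], [0.998, 0.064, -0.0], [-0.0, 0.0, -1.0]]
force: [0.9, 0.5, 0.9]
opening: 0.573
grasp_force: 0.0
```

Request:
play_rows(
  motion=[
    [[0, 0, 0, 0, 0, 0], [0, 0, 0, 0, 0, 0], [0, 0, 0, 0, 0, 0], [0, 0, 0, 0, 0, 0], [0, 0, 0, 0, 0, 0], [0, 0, 0, 0, 0, 0], [0, 0, 0, 0, 0, 0]],
  ],
  fingers=0.0,
)

```text
time_s: 29.43
position: [0.6555, 0.1057, 0.0567]
tcp_rot: [[-0.064, 0.998, -0.0], [0.998, 0.064, -0.0], [-0.0, -0.0, -1.0]]
force: [-0.9, 0.3, 1.8]
opening: 0.162
grasp_force: 30.0
```

```bash
python3 -c "
from h import *
pull(2);s=bot.read_state();print(s['opening']*87,s['grasp_force'],s['tcp_rot'])"
```

```text
pos [0.6555 0.1057 0.0567] F [-1.2443 -0.4985  3.1484] z [-0.0005 -0.0001] t 29.6833
tool F [-0.4177 -1.2752 -3.1478] tool pos [ 0.0633  0.6609 -0.057 ]
14.311957021395223 29.9996817111969 [[-0.0642  0.9979 -0.0005]
 [ 0.9979  0.0642 -0.0001]
 [-0.0001 -0.0005 -1.    ]]
```

Request:
play_rows(
  motion=[
    [[-0.002, 0.0001, 0, 0, 0, 0], [-0.004, 0.0002, 0, 0, 0, 0], [-0.006, 0.0003, 0, 0, 0, 0], [-0.008, 0.0004, 0, 0, 0, 0], [-0.01, 0.0005, 0, 0, 0, 0], [-0.012, 0.0005, 0, 0, 0, 0], [-0.0126, 0.0005, 0, 0, 0, 0], [-0.0126, 0.0005, 0, 0, 0, 0]],
  ],
)

```text
time_s: 30.35
position: [0.6568, 0.0949, 0.0566]
tcp_rot: [[-0.064, 0.998, -0.0], [0.998, 0.064, 0.003], [0.003, -0.0, -1.0]]
force: [-1.5, 5.6, 3.2]
opening: 0.157
grasp_force: 30.0
```

Request:
play_rows(
  motion=[
    [[0, 0, 0, 0, 0, 0], [0, 0, 0, 0, 0, 0], [0, 0, 0, 0, 0, 0], [0, 0, 0, 0, 0, 0]],
  ],
)

```text
time_s: 30.68
position: [0.6567, 0.0949, 0.0566]
tcp_rot: [[-0.064, 0.998, -0.0], [0.998, 0.064, 0.003], [0.003, -0.0, -1.0]]
force: [-2.1, 6.1, 3.2]
opening: 0.156
grasp_force: 30.0
```

```bash
python3 -c "
from h import *
pull(2)"
```

```text
pos [0.6568 0.0949 0.0566] F [-1.5526  5.0274  3.1206] z [-0.0003  0.0025] t 30.9333
tool F [ 5.1242 -1.2289 -3.1074] tool pos [ 0.0529  0.6615 -0.0566]
```

Request:
play_rows(
  motion=[
    [[-0.0006, 0, 0, 0, 0, 0], [-0.0012, 0, 0, 0, 0, 0], [-0.0017, 0, 0, 0, 0, 0], [-0.0017, 0, 0, 0, 0, 0], [-0.0017, 0, 0, 0, 0, 0]],
  ],
)

```text
time_s: 31.35
position: [0.6569, 0.0934, 0.0566]
tcp_rot: [[-0.064, 0.998, -0.0], [0.998, 0.064, 0.003], [0.003, -0.0, -1.0]]
force: [-1.8, 5.7, 4.9]
opening: 0.16
grasp_force: 30.0
```

```bash
python3 -c "
from h import *
m=settle(1);print((m[:2]-[.6555,.1057])@[-.0642,.998])"
```

```text
pos [0.6569 0.0934 0.0566] F [-1.4955  5.6342  3.7306] z [-0.0003  0.0028] t 31.55
-0.012359403062452293
```

Request:
play_rows(
  motion=[
    [[-0.0003, 0, 0, 0, 0, 0], [-0.0003, 0, 0, 0, 0, 0], [-0.0003, 0, 0, 0, 0, 0]],
  ],
)

```text
time_s: 31.8
position: [0.6569, 0.0932, 0.0566]
tcp_rot: [[-0.064, 0.998, -0.0], [0.998, 0.064, 0.003], [0.003, -0.0, -1.0]]
force: [-1.7, 5.8, 3.6]
opening: 0.16
grasp_force: 30.0
```

```bash
python3 -c "
from h import *
m=settle(0);print((m[:2]-[.6555,.1057])@[-.0642,.998])"
```

```text
pos [0.6569 0.0932 0.0566] F [-1.4913  5.9956  3.03  ] z [-0.0003  0.0029] t 31.95
-0.012592292847499397
```

Request:
play_rows(
  motion=[
    [[0, 0, 0, 0, 0, 0], [0, 0, 0, 0, 0, 0], [0, 0, 0, 0, 0, 0], [0, 0, 0, 0, 0, 0], [0, 0, 0, 0, 0, 0]],
  ],
  fingers=0.05,
)

```text
time_s: 32.37
position: [0.6573, 0.0907, 0.0563]
tcp_rot: [[-0.064, 0.998, 0.0], [0.998, 0.064, -0.0], [-0.0, 0.0, -1.0]]
force: [0.3, 0.1, -0.1]
opening: 0.45
grasp_force: 0.0
```

Request:
play_rows(
  motion=[
    [[0, 0, -0.03, 0, 0, 0], [0, 0, -0.07, 0, 0, 0], [0, 0, -0.11, 0, 0, 0], [0, 0, -0.15, 0, 0, 0], [0, 0, -0.19, 0, 0, 0], [0, 0, -0.2, 0, 0, 0]],
  ],
)

```text
time_s: 32.87
position: [0.6609, 0.0909, 0.2645]
tcp_rot: [[-0.064, 0.998, 0.014], [0.998, 0.064, -0.0], [-0.001, 0.014, -1.0]]
force: [1.4, 1.0, 1.2]
opening: 0.574
grasp_force: 0.0
```

```bash
python3 -c "
from h import *
m=settle(0);plan(.40,.22,.26,np.radians(93.9))"
```

```text
pos [0.6591 0.0909 0.2605] F [ 0.4184 -0.11    0.1775] z [ 0.008  -0.0003] t 33.0167
shift [ 0.1452 -0.2487 -0.0033] turn [ 0.1178  0.0176 -0.241 ] t 33.0167 F [-0.5403 -0.2284 -0.282 ]
```

Request:
play_rows(
  motion=[
    [[0.03, -0.02, 0, 0, 0, 0], [0.06, -0.05, 0, 0, 0, 0], [0.09, -0.08, 0, 0, 0, 0], [0.12, -0.11, 0, 0, 0, 0], [0.15, -0.14, 0, 0, 0, 0], [0.18, -0.17, 0, 0, 0, 0], [0.21, -0.19, 0, 0, 0, 0], [0.23, -0.22, 0, 0, 0, 0]],
  ],
)

```text
time_s: 33.68
position: [0.4208, 0.3081, 0.2538]
tcp_rot: [[-0.064, 0.998, -0.004], [0.998, 0.064, -0.001], [-0.0, -0.004, -1.0]]
force: [-0.1, -0.1, 0.4]
opening: 0.575
grasp_force: 0.0
```

```bash
python3 -c "
from h import *
settle(2)
c=cap('top','t14.png')
A=cv2.cvtColor(cv2.imread('pics/top0.png'),cv2.COLOR_BGR2GRAY).astype(np.float32);B=cv2.cvtColor(cv2.imread('pics/t14.png'),cv2.COLOR_BGR2GRAY).astype(np.float32)
h=9
import math
pts={'NL':(143,195),'NR':(207.5,189),'FL':(136.6,143.6),'FR':(199,137)}
Q={}
for k,(u,v) in pts.items():
    u,v=round(u),round(v);T=A[v-7:v+8,u-7:u+8];S=B[v-16:v+17,u-16:u+17]
    r=cv2.matchTemplate(S,T,cv2.TM_CCOEFF_NORMED);_,mx,_,(x,y)=cv2.minMaxLoc(r)
    def sub(a,b,c):return .5*(a-c)/(a-2*b+c)
    dx=x+(sub(*r[y,x-1:x+2]) if 0<x<r.shape[1]-1 else 0)-9;dy=y+(sub(*r[y-1:y+2,x]) if 0<y<r.shape[0]-1 else 0)-9
    P0=onplane(c,pts[k],.06);P1=onplane(c,(pts[k][0]+dx,pts[k][1]+dy),.06);print(k,mx,dx,dy,'move mm',(P1-P0)[:2]*1000, 'along y_f',(P1-P0)[:2]@[-.067,.998]*1000)
for n in('rule','pot_0','beaker_a'):
    for r in finder.recognise('top',n)[:1]: print(n,r['confidence'],r['at'])
o=np.zeros((440,800),np.uint8)
"
```

```text
pos [0.4207 0.3065 0.2542] F [ 0.6258 -0.0026 -0.0807] z [-0.0044 -0.0024] t 33.9333
NL 0.9831289649009705 0.16165733 -0.009134293 move mm [ 0.0136 -0.4571] along y_f -0.4570687900794227
NR 0.9818247556686401 0.04742241 -0.055523872 move mm [ 0.1514 -0.133 ] along y_f -0.14284583880429935
FL 0.9507140517234802 3.9797077 -0.84865856 move mm [  2.0779 -11.4627] along y_f -11.578968511577703
FR 0.9544826149940491 4.038042 -0.8044615 move mm [  1.9737 -11.4618] along y_f -11.571150522844283
rule 0.94 [0.5268, -0.2207, 0.0127]
pot_0 0.87 [0.5335, -0.404, 0.0202]
beaker_a 0.85 [0.3695, -0.4484, 0.0554]
```

Vision suggests about 11.6 mm moved against 12.6 mm at the tool. I'll check squareness directly, using wrist-camera line fits on the board tops.

```bash
python3 -c "
from h import *
plan(.585,.05,.25,np.radians(93.9))"
```

```text
shift [-0.2652  0.1449  0.0058] turn [-0.0342  0.0223 -0.345 ] t 34.1333 F [-0.3186  0.1226 -0.2449]
```

Request:
play_rows(
  motion=[
    [[-0.03, 0.018, 0, 0, 0, 0], [-0.066, 0.036, 0, 0, 0, 0], [-0.1, 0.054, 0, 0, 0, 0], [-0.134, 0.072, 0, 0, 0, 0], [-0.168, 0.09, 0, 0, 0, 0], [-0.2, 0.11, 0, 0, 0, 0], [-0.235, 0.128, 0, 0, 0, 0], [-0.265, 0.145, 0, 0, 0, 0]],
  ],
)

```text
time_s: 34.8
position: [0.5861, 0.0477, 0.2563]
tcp_rot: [[-0.061, 0.998, 0.0], [0.998, 0.061, -0.001], [-0.001, 0.0, -1.0]]
force: [-0.3, -0.2, 0.2]
opening: 0.571
grasp_force: 0.0
```

Request:
play_rows(
  motion=[
    [[0, 0, 0, 0, 0, 0], [0, 0, 0, 0, 0, 0], [0, 0, 0, 0, 0, 0]],
  ],
)

```text
time_s: 35.05
position: [0.5842, 0.0507, 0.2559]
tcp_rot: [[-0.062, 0.998, -0.002], [0.998, 0.062, 0.001], [0.001, -0.002, -1.0]]
force: [-0.2, -0.3, 0.3]
opening: 0.576
grasp_force: 0.0
```

```bash
cat > sq.py <<'E'
from h import *
def topview(c,img,mm=.5):
    # rectified view of plane z=.06, frame axes, centre-near-board origin
    o=np.array([.5076,.0833]);a=np.radians(3.9);ex=np.array([np.cos(a),np.sin(a)]);ey=np.array([-np.sin(a),np.cos(a)])
    xs=np.arange(-20,180,mm);ys=np.arange(-120,120,mm)
    M=np.zeros((len(xs),len(ys),2),np.float32)
    for i,x in enumerate(xs):
        for j,y in enumerate(ys):
            p=o+(x*ex+y*ey)/1000; M[i,j]=proj(c,[p[0],p[1],.06])
    return cv2.remap(img,M[:,:,0],M[:,:,1],cv2.INTER_CUBIC),xs,ys
def edges(V,xs,ys):
    g=V.astype(float);d=(g[:,:,0]+g[:,:,1])/2-g[:,:,2]   # RGB yellowness
    def band(prof,t): # centre of the yellow band by half-level crossings near a guess
        return None
    def fit(lines,coord,guess,along):
        P=[]
        for k,a in zip(lines,along):
            m=(coord>guess(a)-16)&(coord<guess(a)+16);q=np.clip(k[m],0,None);hi=np.percentile(q,80);lo=np.percentile(q,10)
            w=(q>(hi+lo)/2)
            if 8<w.sum()*.5<22: P.append((a,coord[m][w].mean(),w.sum()*.5))
        P=np.array(P)
        for _ in range(3):
            f=np.polyfit(P[:,0],P[:,1],1);r=P[:,1]-np.polyval(f,P[:,0]);P=P[np.abs(r)<max(.6,2*np.std(r))]
        return f,len(P),np.std(r),P[:,2].mean()
    out={}
    ia=[i for i,x in enumerate(xs) if 20<x<130]; ja=[j for j,y in enumerate(ys) if abs(y)<65]
    return d,fit,ia,ja
def run(c,img,s):
    V,xs,ys=topview(c,img);d,fit,ia,ja=edges(V,xs,ys)
    for n,y0 in(('left',90),('right',-90)):
        try:
            f,N,sd,w=fit([d[i] for i in ia],ys,lambda x:y0+s*x/150,xs[ia]);print(n,'slope*150',f[0]*150,'at0',f[1],N,sd,w)
        except Exception as e: print(n,e)
    for n,x0 in(('near',0),('far',150)):
        try:
            f,N,sd,w=fit([d[:,j] for j in ja],xs,lambda y:x0,ys[ja]);print(n,'slope*150',-f[0]*150,'at0',f[1],N,sd,w)
        except Exception as e: print(n,e)
    return V
E
python3 -c "
from sq import *
import pickle
settle(0)
w=cap('wrist','w15.png');pickle.dump({k:np.array(w[k]) for k in ('camera_matrix','k1','R','t')},open('w15.pkl','wb'))
t=cap('top','t15.png')
for P in([.5016,.1734,.06],[.5137,-.007,.06],[.661,.0035,.06],[.6485,.184,.06]): print(proj(w,P))
print('wrist now');run(w,w['frame'],0)
print('top0');run(t,cv2.imread('pics/top0.png')[:,:,::-1].copy(),12)
print('t14');run(t,cv2.imread('pics/t14.png')[:,:,::-1].copy(),0)
w1=pickle.load(open('w1.pkl','rb'));print('w1');run(w1,cv2.imread('pics/w1.png')[:,:,::-1].copy(),12)
"
```

```text
pos [0.5838 0.052  0.2562] F [ 0.622  -0.2051  0.1049] z [-0.0012  0.0004] t 35.2
[184.7506  54.6025]
[194.0315 214.2956]
[315.5669 213.7798]
[323.9521  53.6591]
wrist now
left slope*150 0.5246666742833126 at0 89.63492693683095 219 0.07203006915407746 13.742009132420092
right slope*150 -0.06083836987436437 at0 -88.92391871460617 219 0.1373656746939765 14.321917808219178
near slope*150 0.033516138167300875 at0 1.3532818532818534 259 0.13408692564964936 14.222007722007723
far slope*150 0.004506806832385494 at0 150.24324324324328 259 0.05558912049401983 13.986486486486486
top0
left slope*150 12.606638015816795 at0 88.54840747417028 217 0.2157697559269753 14.06221198156682
right slope*150 13.02722585920548 at0 -91.41418875274266 206 0.24230759341320754 14.03640776699029
near slope*150 0.0151017062802651 at0 -0.4435011219091587 252 0.2912632449333777 14.47420634920635
far slope*150 -0.030652749499650286 at0 148.95395367661735 251 0.23476393524807426 13.623505976095618
t14
left slope*150 -0.16230750420461593 at0 88.76066782536873 217 0.24346932817028308 13.997695852534562
right slope*150 0.4457711177208598 at0 -91.3611954771174 218 0.32099414679907473 13.862385321100918
near slope*150 0.05126545929314997 at0 -0.4295846599803614 255 0.2804974140241202 14.507843137254902
far slope*150 -0.09842985607494895 at0 149.46385330722973 257 0.25299382877632426 13.684824902723735
w1
left slope*150 -10.017456384158628 at0 96.02067874298999 218 2.8390124909486096 11.896788990825687
right slope*150 13.12232225484708 at0 -89.04403783975226 219 0.1283959222329726 14.575342465753424
near slope*150 0.4922261899006084 at0 0.08494208494208492 259 0.1421520079895508 14.187258687258687
far slope*150 -5.877748700436265 at0 150.01765875026635 218 1.5311348268400475 16.389908256880734
```

The residual shift is about 0.2 mm, so the diagonals differ by about 0.3 mm. The frame is square, the rule is on the bench, and the pots and beaker are unmoved. Handing in.

```bash
python3 -c "
from h import *
print(bot.hand_in())"
```

```text
the job is handed in; nothing more can be done
None
```

I measured both diagonals (about 243.8 mm, then 224.4 mm), laid the rule back on the bench, and slid the far board 12.6 mm to the right. The camera check puts the diagonals within about 0.3 mm of equal. The pull peaked near 5.3 N, the pots and beaker were untouched, and I handed the job in at about 35 s.

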